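# Put away farm samples and close the sample tub

### The job

Put the three sample containers away: the low wide pot in the white tub, the round jar in the round holder and the square bottle in the square holder, each standing upright and fully down. When all three are in, put the lid on the tub last, so that it sits flat and fully down on the rim, and let go of everything. Never let a container lean over by more than about 45 degrees, and do not shift the tube rack or the beaker.

Things in the scene. Friction and masses are not known exactly. Their poses are not given: they have to be found in the camera images.
- pot: Low wide round sample pot, loose: white plastic with a flat blue screw cap of the same diameter, 60 mm in diameter, 45 mm high, about 0.1 kg. Origin at the centre of its underside, z up its axis.
- jar: Round sample jar, loose: white plastic body 46 mm in diameter and 68 mm high, blue round cap 40 mm in diameter above it, 88 mm high in all, about 0.12 kg. Origin at the centre of its underside, z up its axis.
- bottle: Square sample bottle, loose: white plastic body 46 x 46 mm and 66 mm high, round blue cap 36 mm in diameter above it, 88 mm high in all, about 0.14 kg. Origin at the centre of its underside, z up, x and y square to the flat sides.
- lid: Loose white lid of the tub, 0.18 kg, lying right way up: plate 182 x 132 mm (long along its x), 6 mm thick, over a lip frame 144 x 94 mm, 10 mm deep. Grey bar handle in the middle, 80 mm along x, 14 mm thick along y. Origin at the centre of the lip's lower edge, z up: plate top at 16 mm, handle top at 52 mm. The lip enters the tub with 8 mm to spare on each side, either way round.
- tub: White open tub, fixed: outside 170 mm along its x, 120 mm along its y, 62 mm high, walls and floor 5 mm thick, a thin dark fill line inside at 50 mm. Only the pot, upright, is low enough for the lid to seat. Origin at the centre of its underside, z up. With the lid fully down, the lid's origin is 52 mm above this origin.
- round_holder: Low grey plastic cup, fixed to the table, for the jar: 74 mm outside diameter, 60 mm inside diameter, rim 26 mm high, inner floor 6 mm above the table. Origin at the centre of its underside, z up.
- square_holder: Low grey square plastic tray, fixed to the table, for the bottle: 74 x 74 mm outside, 62 x 62 mm inside, rim 26 mm high, inner floor 6 mm above the table. Origin at the centre of its underside, z up, x and y square to its walls.
- tube_rack: Bystander, loose: blue rack 72 x 140 mm with eight blue-capped tubes, 90 mm high. Origin at the centre of its underside.
- beaker: Bystander, loose: open glass beaker, 72 mm in diameter, 90 mm high. Origin at the centre of its underside.
Not all that is in view belongs to the job. Leave any red look-alike of the bottle alone.

How it is judged:
On the way, in this order (a step that is already met when the one before it is completed fails the run):
1. pot in the tub, jar in the round holder, bottle in the square holder, all upright and fully down, and let go (horizontal distance between pot and tub below 0.06 m and z of pot in the frame of tub below 0.01 m and angle between each of pot, jar, bottle's own z axis and vertical below 0.12 rad and horizontal distance between jar and round_holder below 0.014 m and z of jar in the frame of round_holder below 0.011 m and horizontal distance between bottle and square_holder below 0.016 m and z of bottle in the frame of square_holder below 0.011 m and contact force between each of pot, jar, bottle and the fingers below 0.05 N and linear speed of each of pot, jar, bottle below 0.02 m/s and angular speed of each of pot, jar, bottle below 0.2 rad/s), for 0.2 s.
2. lid fully down and flat on the tub (horizontal distance between lid and tub below 0.016 m and z of lid in the frame of tub below 0.0545 m and angle between lid's own z axis and vertical below 0.04 rad and angle between the x axis of lid and the x axis of tub, either way round below 0.2 rad), for 0.2 s.
At the end, for the whole second after the job is handed in: Origins from holder's origin: pot in tub within 60 mm, under 10 mm up; jar in round holder within 14 mm, bottle in square holder within 16 mm, both under 11 mm up; all tilt < 0.12 rad. Lid on tub: within 16 mm, under 54.5 mm up, tilt < 0.04, yaw within 0.2 rad. All free, at rest (all of step 1 and all of step 2 and contact force between lid and the fingers below 0.05 N and linear speed of lid below 0.02 m/s and angular speed of lid below 0.2 rad/s); the robot touches nothing.
It fails at once if the pot leans over by more than about 45 degrees (angle between pot's own z axis and vertical above 0.8 rad).
It fails at once if the jar leans over by more than about 45 degrees (angle between jar's own z axis and vertical above 0.8 rad).
It fails at once if the bottle leans over by more than about 45 degrees (angle between bottle's own z axis and vertical above 0.8 rad).
It fails at once if the tube rack is shifted by more than 20 mm (distance of tube_rack from where it was at the start of the episode above 0.02 m).
It fails at once if the beaker is shifted by more than 20 mm (distance of beaker from where it was at the start of the episode above 0.02 m).
It also fails if it takes over 112 s, if anything falls off the work surface, if the arm or the gripper's body presses on something with over 40 N, if the wrist force passes 120 N, or if a joint passes its speed limit or range.

### The arm

A 6-joint arm with a two-finger parallel gripper is mounted at the origin on the work surface. World frame = base frame: x ahead of the robot, y to its left, z up, the work surface at z = 0. Lengths are in m, angles in rad, forces in N, time in s.
With the tool pointing down it reaches from about 0.25 to 0.725 m from the base axis. Payload 4 kg.
Tool frame: the origin (TCP) lies on the centre line of the jaws, within the pads' length; the fingertips stand 25 mm ahead of it and the grasp point (between the pads) lies 6 mm ahead of it; z points along the fingers, x is the direction in which the jaws open and shut, and the axes are right-handed (so a half turn about z gives the same grasp; the last joint's range is limited). The gripper opens to 85 mm and grips with 20 to 120 N. Pads are 22 mm wide; open, the fingers measure 114 mm over their backs; the gripper's body (76 mm by 85 mm) begins 54 mm behind the grasp point. The pads swing forward as they close: fully open they stand 13 mm farther back than shut.
Start: joints at [-1.35, 0.241, 0.005, 1.335, 0, 1.571], TCP at [0.11, -0.488, 0.256] pointing down, gripper open.
Joint ranges: [-2.72, 2.72], [-1.05, 1.87], [-1.09, 1.28], [-1.99, 2.15], [-1.42, 1.44], [-3.14, 3.14]. Speed limits (rad/s): [2.79, 2.79, 3.14, 3.14, 3.14, 3.14].

### API

Orientations are given as a unit quaternion [x, y, z, w].
In Python, from workcell import bot, imaging, order gives the robot as it stands.
- The arm moves only by the tool carry_out, never from a script. Its argument "moves" is a list of rows, each a list of 5 numbers: the shift along the tool's x, y, z scaled (see below), then the turn about the tool's z scaled (see below), then the opening, from -1 (shut) to 1 (fully open). In form: [[tx, ty, tz, roll, hand], ...]. A call has 1 to 20 rows; each row is the pose to reach, as a shift and turn from the pose commanded when the call began, along the tool's axes at that moment; what a row does not reach only later rows make up. The controller multiplies each number of a shift by 0.1 m and each number of a turn by 90 degrees. A row lasts 1/10 s, in which the tool goes at most 50 mm and 8.59 degrees, less where a joint would pass 70% of its speed; a pose out of reach is approached as far as the arm can. A call with a number of a shift or a turn outside -1 to 1 is refused whole. A call with a gripper value outside its range is refused whole. The fingers move at their own pace and stop on an object; the grip force is fixed at half the most. Time passes only in rows, so rows that repeat a pose let the fingers close. It gives the time, the measured TCP pose, the force and the opening at its end, in the units of the state.
- bot.get_obs(): the state, without advancing time (a new reading comes with each control period).
- imaging.camera(name): name is "scene" or "top"; returns the picture (400x640x3 uint8, red, green, blue); there is no depth.
- imaging.camera_model(name): a dict with "fovy" (degrees; the focal length in pixels is half the picture's height over the tangent of half this angle, whatever the lens; pixels are square), "cx", "cy" (the principal point, pixels), "eye" and "rotation" of the camera in the world. Camera axes: x right, y up, looking along -z (the intrinsics and any distortion apply to the point x, -y, -z); pixel columns grow to the right and rows downward; lengths in m; the calibration is good to about 2 mm. A picture is of the moment at which its call begins. camera_model takes no time and is no camera call.
- order.job_done(): hands the job in, once; it reports no verdict.
The state is a dict: "clock": time; "joint_pos": joint angles; "joint_vel": joint speeds; "tau": joint torques, N m; "eef_pos": TCP position; "tool_rot": TCP orientation; "ft_force": force on the tool from outside, world axes, zero at the start; "ft_torque": the same for the moment, N m; "grip_width": finger opening in m.
Only numpy, scipy, OpenCV 4.12 (cv2) and the standard library are available. Lean on these libraries where they do the work, as an engineer would, in place of code of your own. Each camera call takes 0.05 s, during which the arm holds its last target.

## Working session

There is one attempt and no reset: what is moved stays moved. The work goes in short steps, Python scripts to look and compute and a tool call to move; the robot and the scene stay as the last step left them, time stands still between calls to the robot, and variables do not carry over. Pictures are saved under pics/ and viewed, and the job is handed in when it is done.

Besides the shell and the picture viewer there is one more tool, called after "Call:" as name(argument=value, ...), one argument or row to a line, values as JSON. carry_out: Moves the arm, as the interface text tells. Its arguments: {"type":"object","properties":{"moves":{"type":"array","items":{"type":"array","items":{"type":"number","minimum":-1,"maximum":1}}}},"required":["moves"]}

```bash
ls; mkdir -p pics
python3 - <<'E'
from workcell import bot, imaging, order
import cv2
for n in ("scene","top"):
    im=imaging.camera(n); cv2.imwrite(f"pics/{n}0.png",im[:,:,::-1])
    print(n,imaging.camera_model(n))
print(bot.get_obs())
E
```

```text
pics
scene {'fovy': 53.889773200798764, 'cx': 322.65723545917035, 'cy': 198.80884640287354, 'eye': array([1.12747978, 0.30531279, 0.64656706]), 'rotation': array([0.19374584, 0.33100266, 0.78609186, 0.48472609])}
top {'fovy': 54.21425571226766, 'cx': 329.1714445930784, 'cy': 193.87123096614172, 'eye': array([0.37399953, 0.01019936, 1.15099176]), 'rotation': array([ 0.05938432, -0.06144014, -0.70328259,  0.70575648])}
{'clock': 0.1, 'joint_pos': array([-1.35000386e+00,  2.41339853e-01,  3.88809956e-03,  1.33518563e+00,
       -2.27319931e-05,  1.57080652e+00]), 'joint_vel': array([ 4.72597661e-05, -8.15462259e-04,  3.39279382e-03, -3.05163350e-04,
       -6.30147009e-04, -2.71247698e-04]), 'tau': array([ 5.56918421e-04, -3.73137474e+01,  2.53010255e+01,  1.08551697e-02,
        4.14365741e-05, -4.50364780e-06]), 'eef_pos': array([ 0.10938586, -0.48737596,  0.25551194]), 'tool_rot': array([ 7.80702238e-01, -6.24902526e-01, -7.25768744e-04, -5.66361082e-04]), 'ft_force': array([ 0.53702531, -1.04216515, -1.05743655]), 'ft_torque': array([-0.05827943, -0.05196276,  0.04638773]), 'grip_width': 0.08534711076056256}
```

View pics/scene0.png

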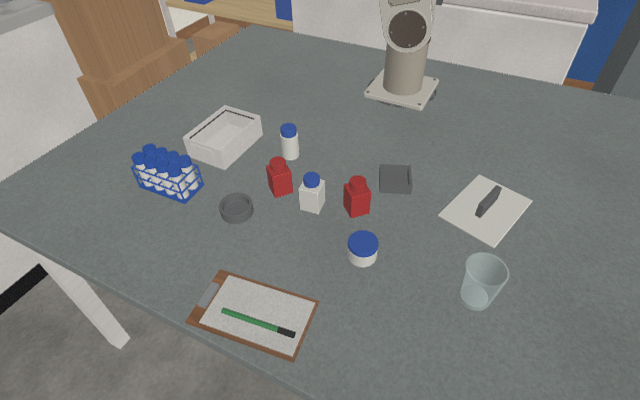

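View pics/top0.png

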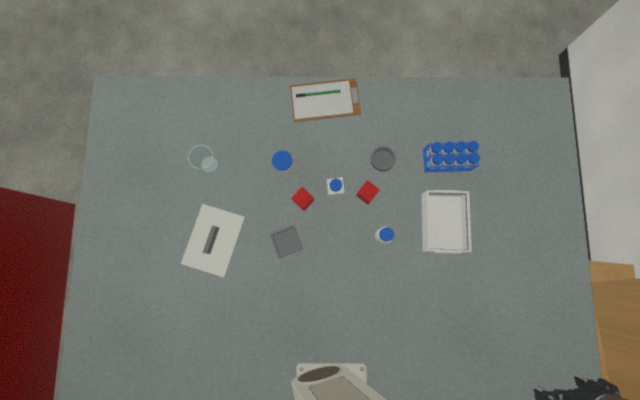

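```bash
cat > h.py <<'E'
import numpy as np, cv2
from scipy.spatial.transform import Rotation as R
from workcell import bot, imaging, order
_m={n:imaging.camera_model(n) for n in("scene","top")}
def par(n):
    m=_m[n]; return m['cx'],m['cy'],200/np.tan(np.radians(m['fovy']/2)),np.array(m['eye']),R.from_quat(m['rotation']).as_matrix()
def ray(n,u,v):
    cx,cy,f,e,M=par(n); d=M@np.array([(u-cx)/f,-(v-cy)/f,-1]); return e,d
def onz(n,u,v,z):
    e,d=ray(n,u,v); return e+d*(z-e[2])/d[2]
def proj(n,p):
    cx,cy,f,e,M=par(n); q=M.T@(np.array(p)-e); return cx+f*q[0]/-q[2], cy-f*q[1]/-q[2]
def tri(a,b):
    e1,d1=ray('top',*a); e2,d2=ray('scene',*b)
    t=np.linalg.lstsq(np.c_[d1,-d2],e2-e1,rcond=None)[0]
    p,q=e1+t[0]*d1,e2+t[1]*d2; return (p+q)/2,np.linalg.norm(p-q)
E
python3 - <<'E'
from h import *
for n in("scene","top"):
    print(n,proj(n,[0,0,0]),proj(n,bot.get_obs()['eef_pos']), imaging.camera_model(n).keys())
t=cv2.imread('pics/top0.png'); s=cv2.imread('pics/scene0.png')
cv2.imwrite('pics/topz.png',cv2.resize(t[130:290,170:490],(800,400),interpolation=cv2.INTER_CUBIC))
cv2.imwrite('pics/scz.png',cv2.resize(s[90:310,120:540],(800,419),interpolation=cv2.INTER_CUBIC))
for n,im in(('top',t),('scene',s)):
    hsv=cv2.cvtColor(im,cv2.COLOR_BGR2HSV)
    masks={'blue':cv2.inRange(hsv,(105,150,60),(125,255,255)),'white':cv2.inRange(hsv,(0,0,165),(180,40,255)),'dark':cv2.inRange(hsv,(0,0,0),(180,60,90)),'red':cv2.inRange(hsv,(170,120,60),(180,255,255))}
    for k,m in masks.items():
        c,l,st,ce=cv2.connectedComponentsWithStats(m)
        for i in range(1,c):
            if 40<st[i,4]<4000: print(n,k,st[i],ce[i].round(1))
E
```

```text
scene (np.float64(401.06388624266185), np.float64(89.27380859753839)) (np.float64(243.67656220461552), np.float64(-6.816205207659749)) dict_keys(['fovy', 'cx', 'cy', 'eye', 'rotation'])
top (np.float64(331.1095517126248), np.float64(399.9051005880538)) (np.float64(559.2509468821748), np.float64(387.24012812527997)) dict_keys(['fovy', 'cx', 'cy', 'eye', 'rotation'])
top blue [432 141  47  23 739] [455.1 152.3]
top blue [424 145  52  27 225] [442.9 165.5]
top blue [272 151  20  19 283] [281.6 160. ]
top blue [330 179  11  12  96] [335.3 184.6]
top blue [380 228  13  13 134] [386.2 233.9]
top white [587  37   9  13  42] [591.1  43.8]
top white [ 292   82   60   36 1470] [322.2 100.7]
top white [327 179   8  15  46] [329.3 186.7]
top white [ 422  190   44   63 2384] [443.5 222.5]
top white [463 192   8  59 132] [468.4 220. ]
top white [ 182  204   62   73 2533] [212.7 240.1]
top white [297 365  25  10  81] [306.4 367.1]
top white [345 365  19  13  97] [355.5 369.5]
top dark [558  48  32 212 584] [572.4 122.5]
top dark [207 228  11  25  66] [212.2 240. ]
top dark [299 367  40  14 290] [31
[... 638 characters left out ...]
[149.7 177.2]
scene white [185 172  10  10  62] [189.8 177.2]
scene white [169 175  13   8  47] [176.  178.5]
scene white [ 438  175   94   73 3249] [485.4 210.8]
scene white [299 179  26  35 637] [311.8 197.3]
scene white [161 180  11   8  52] [166.2 183.3]
scene white [188 182  10   8  44] [193.1 185.8]
scene white [   0  233  130  116 3566] [ 58.9 286.1]
scene white [354 251  23  16 194] [365.1 260.4]
scene white [477 293  11  14  69] [483.2 300.3]
scene dark [ 592    0   48   94 1626] [619.7  52.8]
scene dark [ 389   11   37   37 1039] [407.1  28.9]
scene dark [476 205   8  12  57] [479.1 210.5]
scene dark [  0 264  48  51 834] [ 21.3 287. ]
scene dark [277 327  18  11 110] [285.9 332.1]
```

View pics/topz.png

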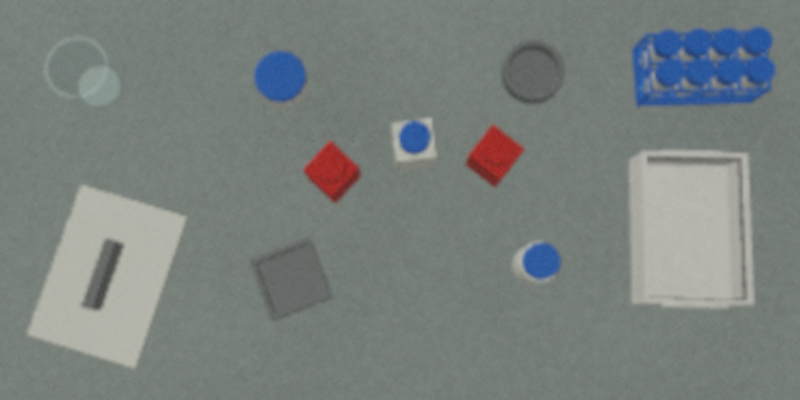

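View pics/scz.png

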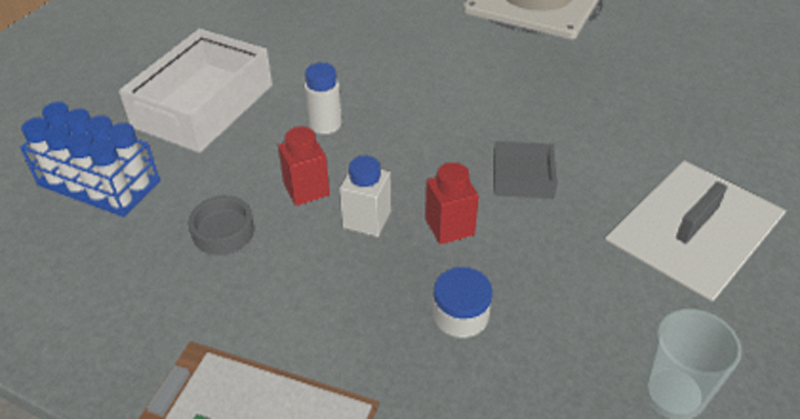

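Run:
```python
from h import *
t=cv2.imread('pics/top0.png'); s=cv2.imread('pics/scene0.png')
for k,a,b,z in (('pot',(281.6,160.0),(363.2,243.4),.045),('jar',(386.2,233.9),(289.6,130.1),.088),('bottle',(335.3,184.6),(311.9,179.7),.088)):
    print(k,onz('top',*a,z).round(4),'scene',onz('scene',*b,z-.005).round(4),'tri',tri(a,b))
# white comps -> polygons
hsv=cv2.cvtColor(t,cv2.COLOR_BGR2HSV)
m=cv2.inRange(hsv,(0,0,165),(180,40,255))
n,l,st,ce=cv2.connectedComponentsWithStats(cv2.morphologyEx(m,cv2.MORPH_CLOSE,np.ones((5,5))))
for i in range(1,n):
    if st[i,4]>1500 and st[i,1]>150:
        c=max(cv2.findContours((l==i).astype(np.uint8),0,2)[0],key=cv2.contourArea)
        print(st[i],cv2.minAreaRect(c),cv2.approxPolyDP(c,4,True)[:,0].tolist())
for nm,im,x0,y0,w,h in(('lid',t,170,195,90,90),('tub',t,410,180,75,80),('sq',t,262,216,50,50),('rd',t,360,138,48,42),('bot',t,315,170,42,36)):
    k=700//max(w,h); cv2.imwrite(f'pics/z_{nm}.png',cv2.resize(im[y0:y0+h,x0:x0+w],None,fx=k,fy=k,interpolation=cv2.INTER_CUBIC)); print(nm,k)
for nm,im,x0,y0,w,h in(('slid',s,430,165,110,90),('stub',s,175,95,95,80),('ssq',s,370,155,50,50),('srd',s,212,185,48,42),('sbot',s,285,165,55,55)):
    k=700//max(w,h); cv2.imwrite(f'pics/z_{nm}.png',cv2.resize(im[y0:y0+h,x0:x0+w],None,fx=k,fy=k,interpolation=cv2.INTER_CUBIC)); print(nm,k)
```

```text
pot [0.6648 0.1463 0.045 ] scene [0.6651 0.147  0.04  ] tri (array([0.66577745, 0.14701435, 0.04083876]), np.float64(0.000461661167113328))
jar [ 0.448  -0.1477  0.088 ] scene [ 0.4502 -0.1427  0.083 ] tri (array([ 0.4475433 , -0.14695503,  0.08035183]), np.float64(0.004266539301418358))
bottle [ 0.5838 -0.0095  0.088 ] scene [ 0.5867 -0.0072  0.083 ] tri (array([ 0.58489976, -0.00900231,  0.08089389]), np.float64(0.001412952346347772))
[ 422  190   49   63 2813] ((446.0748596191406, 221.01968383789062), (62.49649429321289, 47.329715728759766), 88.78113555908203) [[424, 193], [423, 249], [470, 250], [468, 192], [462, 197], [452, 196], [460, 191]]
[ 182  204   62   73 2544] ((212.4110107421875, 239.79849243164062), (44.56930160522461, 64.18975830078125), 18.88608741760254) [[203, 204], [182, 263], [223, 276], [243, 217]]
lid 7
tub 8
sq 14
rd 14
bot 16
slid 6
stub 7
ssq 14
srd 14
sbot 12
```

View pics/z_tub.png

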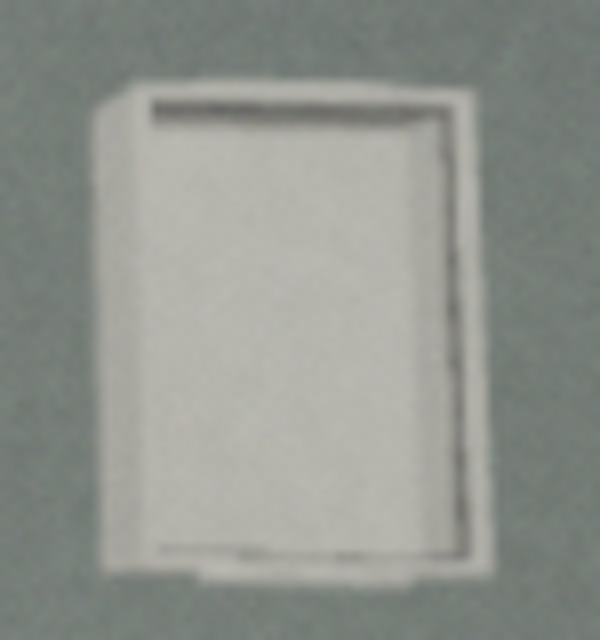

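View pics/z_sq.png

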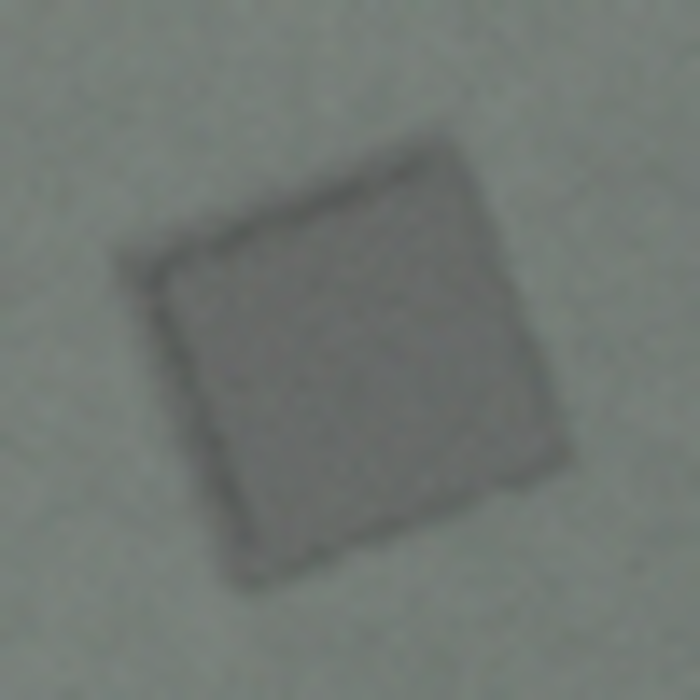

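View pics/z_bot.png

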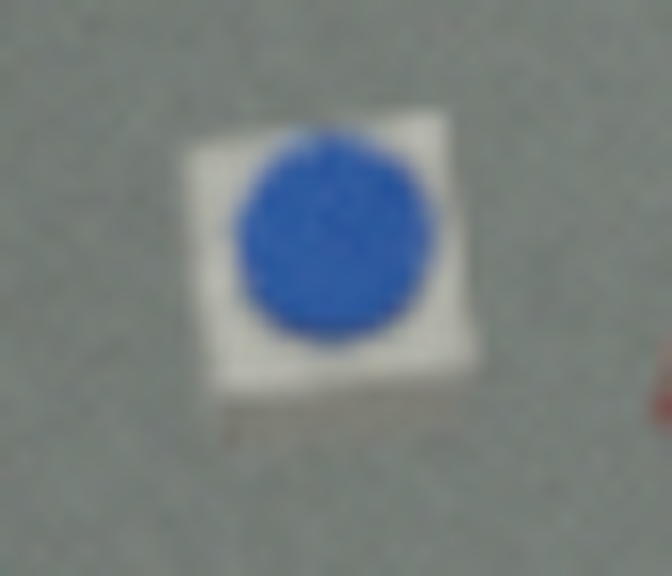

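View pics/z_stub.png

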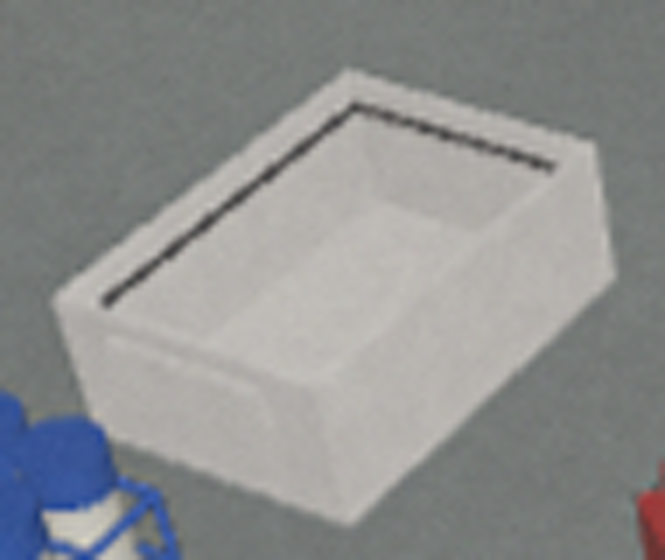

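View pics/z_rd.png

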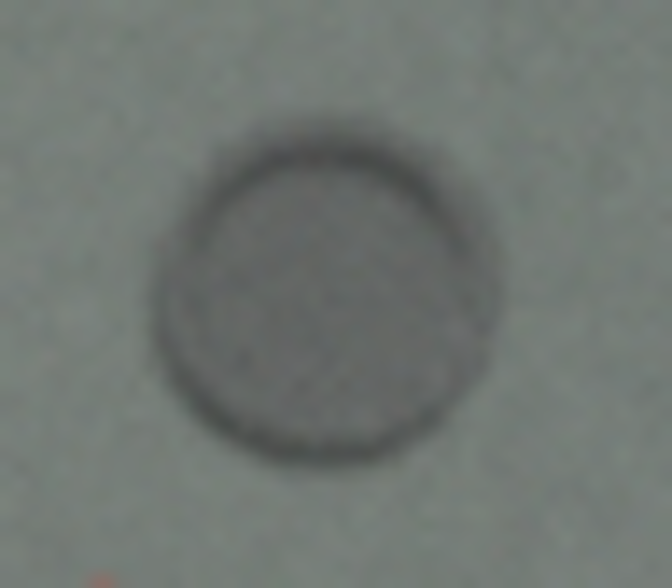

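View pics/z_ssq.png

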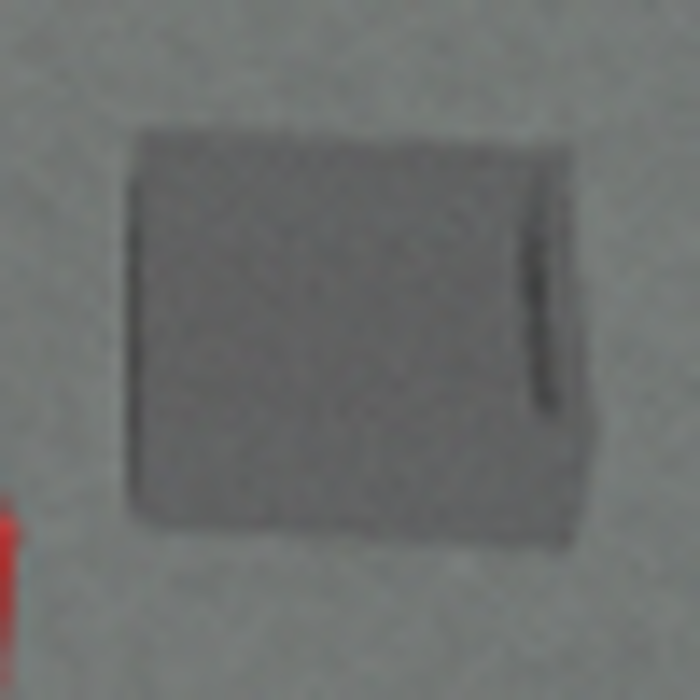

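View pics/z_srd.png

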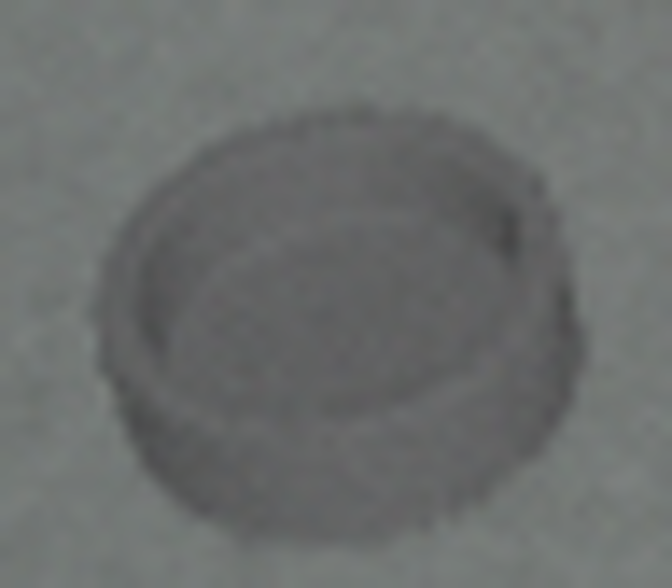

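View pics/z_slid.png

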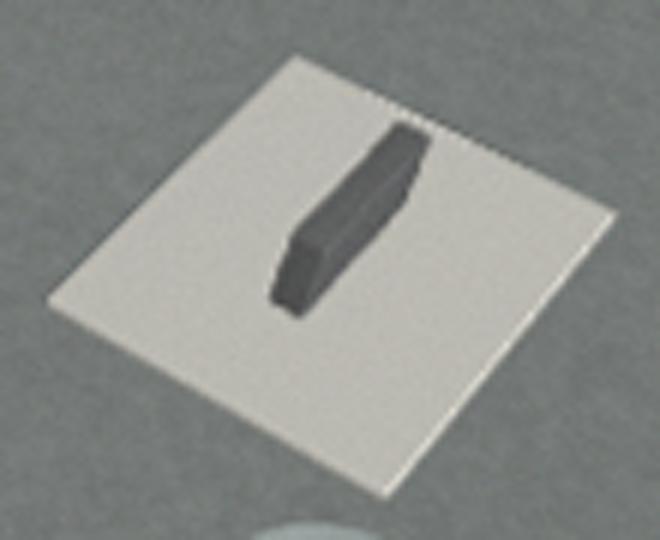

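View pics/z_lid.png

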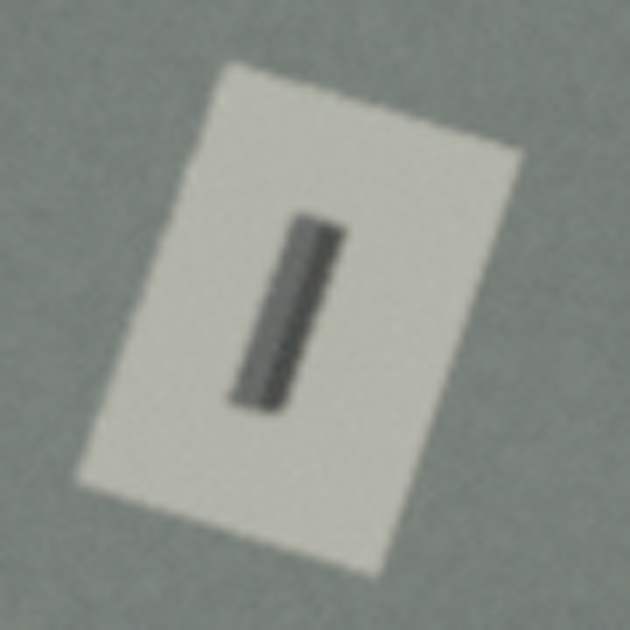

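Run:
```python
from h import *
def U(pts,k,o): return [(o[0]+(x+.5)/k-.5,o[1]+(y+.5)/k-.5) for x,y in pts]
def quad(name,cam,pts,k,o,z):
    P=np.array([onz(cam,*p,z)[:2] for p in U(pts,k,o)])
    print(name,cam,'c',P.mean(0).round(4),'sides',np.linalg.norm(np.roll(P,-1,0)-P,axis=1).round(4),'dirs',np.degrees([np.arctan2(*(b-a)[::-1]) for a,b in zip(P,np.roll(P,-1,0))]).round(1), P.round(3).tolist())
quad('lid','top',[(228,60),(523,150),(380,578),(75,480)],7,(170,195),.016)
quad('lid','scene',[(297,55),(615,213),(387,497),(48,300)],6,(430,165),.016)
quad('tub','top',[(133,85),(475,92),(492,575),(140,570)],8,(410,180),.062)
quad('tub','scene',[(350,68),(597,146),(325,388),(55,300)],7,(175,95),.062)
quad('sq','top',[(122,248),(448,135),(574,465),(240,590)],14,(262,216),.024)
quad('bot','top',[(186,148),(447,113),(476,367),(213,392)],16,(315,170),.066)
quad('hand','top',[(297,215),(322,222),(258,408),(228,400)],7,(170,195),.052)
quad('hand','scene',[(400,122),(430,140),(325,245),(293,230)],6,(430,165),.052)
print('rd',onz('top',*U([(327,292)],14,(360,138))[0],.013), 'scene',[onz('scene',*U([p],14,(212,185))[0],.026).round(4) for p in[(335,268)]])
c=np.array([onz('top',*U([(327,292)],14,(360,138))[0],.013)])[0]
for z in(0,.026):
  th=np.linspace(0,6.28,200); 
  for cam,k,o in(('top',14,(360,138)),('scene',14,(212,185))):
    q=np.array([proj(cam,[c[0]+.037*np.cos(a),c[1]+.037*np.sin(a),z]) for a in th]); q=(q-o+.5)*k-.5
    print(cam,z,q.min(0).round(),q.max(0).round())
```

```text
lid top c [0.4353 0.343 ] sides [0.1305 0.182  0.1321 0.1811] dirs [-106.7  163.7   72.9  -16.8] [[0.541, 0.38], [0.504, 0.255], [0.329, 0.306], [0.368, 0.432]]
lid scene c [0.4338 0.3427] sides [0.1296 0.1817 0.1308 0.1826] dirs [  72.6  -16.4 -107.   163.2] [[0.327, 0.307], [0.366, 0.431], [0.54, 0.379], [0.502, 0.254]]
tub top c [ 0.4879 -0.3263] sides [0.1212 0.1695 0.1215 0.1702] dirs [-91.  178.7  89.4  -1.4] [[0.574, -0.268], [0.572, -0.389], [0.402, -0.385], [0.404, -0.263]]
tub scene c [ 0.4842 -0.3268] sides [0.1207 0.1676 0.1199 0.173 ] dirs [ 88.   -0.4 -89.4 179.8] [[0.397, -0.387], [0.401, -0.266], [0.569, -0.267], [0.57, -0.387]]
sq top c [0.4307 0.1298] sides [0.0705 0.0725 0.0721 0.074 ] dirs [ -70.6 -158.2  110.6   20.6] [[0.453, 0.176], [0.477, 0.11], [0.409, 0.083], [0.384, 0.15]]
bot top c [ 0.5857 -0.0096] sides [0.0468 0.046  0.0466 0.0442] dirs [ -82.  -173.8   95.7    6.4] [[0.605, 0.016], [0.611, -0.03], [0.566, -0.035], [0.561, 0.011]]
hand top c [0.4347 0.3427] sides [0.0106 0.077  0.0125 0.0773] dirs [-105.3  163.8   75.6  -17.6] [[0.473, 0.337], [0.47, 0.326], [0.396, 0.348], [0.399, 0.36]]
hand scene c [0.4326 0.3419] sides [0.0125 0.0745 0.0117 0.0769] dirs [  65.8  -18.3 -102.6  162.2] [[0.394, 0.348], [0.399, 0.359], [0.47, 0.336], [0.467, 0.324]]
rd [ 0.67939038 -0.1538414   0.013     ] scene [array([ 0.6764, -0.1538,  0.026 ])]
top 0 [148. 143.] [489. 474.]
scene 0 [119. 230.] [582. 565.]
top 0.026 [161. 108.] [510. 446.]
scene 0.026 [ 86. 118.] [559. 453.]
```

Call:
carry_out(
  moves=[
    [-0.2,-0.3,0.1,0.05,1],
    [-0.4,-0.65,0.2,0.1,1],
    [-0.62,-0.98,0.3,0.141,1],
    [-0.62,-0.98,0.3,0.141,1],
  ],
)

```text
clock: 0.5
eef_pos: [0.193, -0.4017, 0.2245]
tool_rot: [0.708, -0.706, -0.002, -0.002]
ft_force: [-0.7, -0.6, 0.6]
grip_width: 0.0857
```

```bash
cat >> h.py <<'E'
def pose():
    o=bot.get_obs(); M=R.from_quat(o['tool_rot']).as_matrix(); return o,M
def st():
    o,M=pose(); print('t',round(o['clock'],2),'tcp',o['eef_pos'].round(4),'head',round(np.degrees(np.arctan2(M[1,0],M[0,0])),2),'tilt',round(np.degrees(np.arccos(-M[2,2])),2),'w',round(o['grip_width'],4),'F',o['ft_force'].round(2),'q',np.degrees(o['joint_pos']).round(0))
def to(x,y,z,a=None):
    st(); o,M=pose(); d=M.T@(np.array([x,y,z])-o['eef_pos'])/.1
    h=np.degrees(np.arctan2(M[1,0],M[0,0])); print('shift',d.round(3), 'roll',None if a is None else round((((h-a)+180)%360-180)/90,3))
E
python3 -c "
from h import *
to(.449,-.146,.15,-90)"
```

```text
t 0.5 tcp [ 0.193  -0.4017  0.2245] head -89.78 tilt 0.32 w 0.0857 F [-0.7  -0.62  0.61] q [-64.   9. -11.  71.   0. 115.]
shift [-2.543 -2.571  0.756] roll 0.002
```

Call:
carry_out(
  moves=[
    [-0.3,-0.3,0.1,0,1],
    [-0.6,-0.6,0.18,0,1],
    [-0.85,-0.86,0.25,0,1],
  ],
)

```text
clock: 0.8
eef_pos: [0.2781, -0.3202, 0.2009]
tool_rot: [-0.707, 0.707, 0.0, -0.0]
ft_force: [0.6, -0.3, 0.8]
grip_width: 0.0854
```

Call:
carry_out(
  moves=[
    [-0.3,-0.3,0.1,0,1],
    [-0.6,-0.6,0.18,0,1],
    [-0.85,-0.86,0.25,0,1],
  ],
)

```text
clock: 1.1
eef_pos: [0.3646, -0.2351, 0.176]
tool_rot: [-0.707, 0.707, -0.0, -0.0]
ft_force: [0.7, -0.8, -0.0]
grip_width: 0.0855
```

Call:
carry_out(
  moves=[
    [-0.3,-0.3,0.1,0,1],
    [-0.6,-0.6,0.18,0,1],
    [-0.84,-0.85,0.25,0,1],
    [-0.84,-0.85,0.25,0,1],
    [-0.84,-0.85,0.25,0,1],
  ],
)

```text
clock: 1.6
eef_pos: [0.4487, -0.152, 0.1509]
tool_rot: [0.707, -0.707, -0.0, 0.001]
ft_force: [0.1, -0.2, 0.2]
grip_width: 0.085
```

```bash
python3 -c "
from h import *
to(.449,-.146,.055,-90)
for n in ('scene','top'):
    im=imaging.camera(n)[:,:,::-1]
    if n=='scene': cv2.imwrite('pics/a1.png',cv2.resize(im[60:220,180:420],(780,520),interpolation=cv2.INTER_CUBIC))
    else: cv2.imwrite('pics/a2.png',cv2.resize(im[150:310,280:520],(780,520),interpolation=cv2.INTER_CUBIC))
"
```

```text
t 1.6 tcp [ 0.4487 -0.152   0.1509] head -89.94 tilt 0.08 w 0.085 F [ 0.08 -0.25  0.17] q [-19.  15. -14.  61.  -0. 161.]
shift [-0.061 -0.004  0.959] roll 0.001
```

View pics/a1.png

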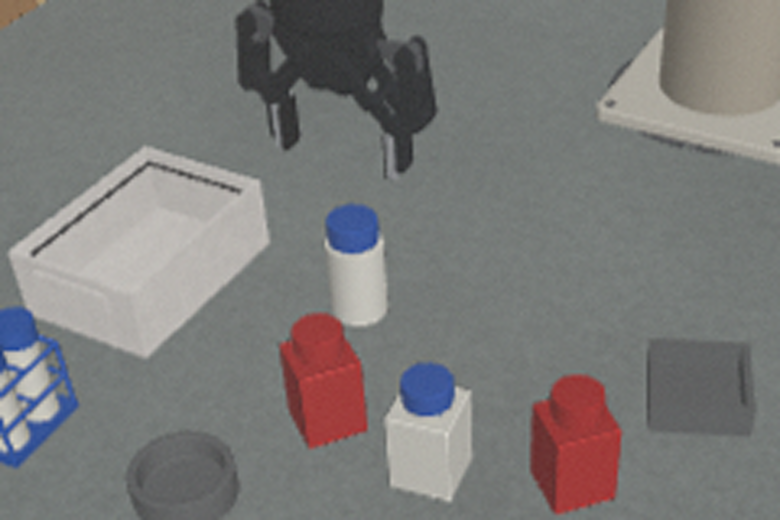

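View pics/a2.png

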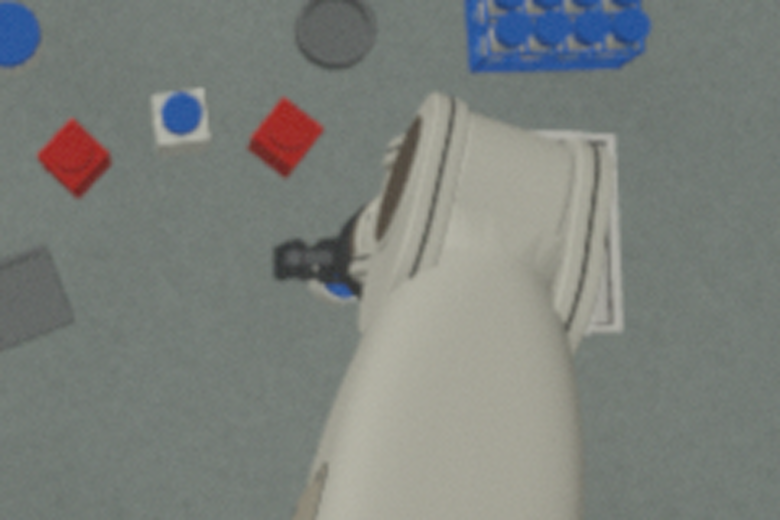

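Call:
carry_out(
  moves=[
    [-0.05,0,0.2,0,1],
    [-0.05,0,0.5,0,1],
    [-0.05,0,0.75,0,1],
    [-0.05,0,0.9,0,1],
    [-0.05,0,0.96,0,1],
    [-0.05,0,0.96,0,1],
    [-0.05,0,0.96,0,-0.2],
    [-0.05,0,0.96,0,-0.2],
    [-0.05,0,0.96,0,-0.2],
    [-0.05,0,0.96,0,-0.2],
    [-0.05,0,0.96,0,-0.2],
    [-0.05,0,0.96,0,-0.2],
  ],
)

```text
clock: 2.9
eef_pos: [0.4498, -0.1476, 0.0566]
tool_rot: [-0.707, 0.707, -0.001, 0.0]
ft_force: [-0.6, -1.0, 7.0]
grip_width: 0.0447
```

```bash
python3 -c "
from h import *
to(.678,-.1535,.18,-90)
im=imaging.camera('scene')[:,:,::-1]
cv2.imwrite('pics/a3.png',cv2.resize(im[60:220,180:420],(780,520),interpolation=cv2.INTER_CUBIC))
"
```

```text
t 2.9 tcp [ 0.4498 -0.1476  0.0566] head -90.03 tilt 0.17 w 0.0447 F [-0.63 -1.04  6.97] q [-18.  22. -22.  47.  -0. 162.]
shift [ 0.06  -2.285 -1.228] roll -0.0
```

View pics/a3.png

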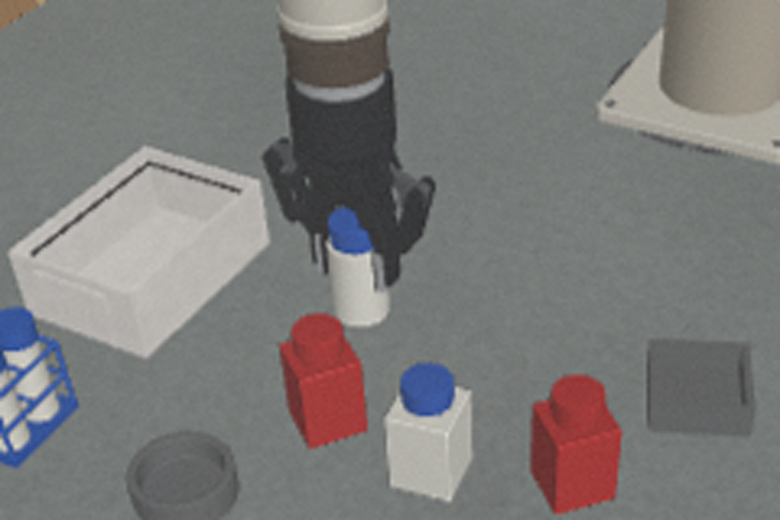

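Call:
carry_out(
  moves=[
    [0,0,-0.1,0,-0.2],
    [0,0,-0.3,0,-0.2],
    [0,0,-0.6,0,-0.2],
    [0,0,-0.85,0,-0.2],
    [0,0,-1,0,-0.2],
  ],
)

```text
clock: 3.45
eef_pos: [0.4495, -0.1471, 0.1578]
tool_rot: [-0.707, 0.707, -0.001, 0.001]
ft_force: [0.4, -0.0, -0.6]
grip_width: 0.045
```

Call:
carry_out(
  moves=[
    [0.0,-0.1,-0.2,0,-0.2],
    [0.02,-0.3,-0.24,0,-0.2],
    [0.03,-0.55,-0.24,0,-0.2],
    [0.04,-0.8,-0.24,0,-0.2],
    [0.06,-1,-0.24,0,-0.2],
  ],
)

```text
clock: 3.95
eef_pos: [0.5497, -0.1528, 0.1798]
tool_rot: [-0.707, 0.707, -0.0, 0.0]
ft_force: [-0.5, -0.2, -1.1]
grip_width: 0.0451
```

Call:
carry_out(
  moves=[
    [0,-0.25,0,0,-0.2],
    [0,-0.5,0,0,-0.2],
    [0,-0.75,0,0,-0.2],
    [0,-0.9,0,0,-0.2],
    [0,-1,0,0,-0.2],
    [0,-1,0,0,-0.2],
  ],
)

```text
clock: 4.55
eef_pos: [0.6495, -0.1527, 0.1788]
tool_rot: [0.707, -0.707, -0.0, 0.0]
ft_force: [0.3, -0.2, -0.7]
grip_width: 0.0447
```

```bash
python3 -c "
from h import *
to(.678,-.1535,.063,-90)
for n in ('scene','top'):
    im=imaging.camera(n)[:,:,::-1]
    if n=='scene': cv2.imwrite('pics/b1.png',cv2.resize(im[60:260,140:400],(780,600),interpolation=cv2.INTER_CUBIC))
    else: cv2.imwrite('pics/b2.png',cv2.resize(im[100:260,280:520],(780,520),interpolation=cv2.INTER_CUBIC))
"
```

```text
t 4.55 tcp [ 0.6495 -0.1527  0.1788] head -89.99 tilt 0.03 w 0.0447 F [ 0.3  -0.19 -0.66] q [-13.  35.  22.  76.   0. 167.]
shift [ 0.008 -0.286  1.158] roll 0.0
```

View pics/b1.png

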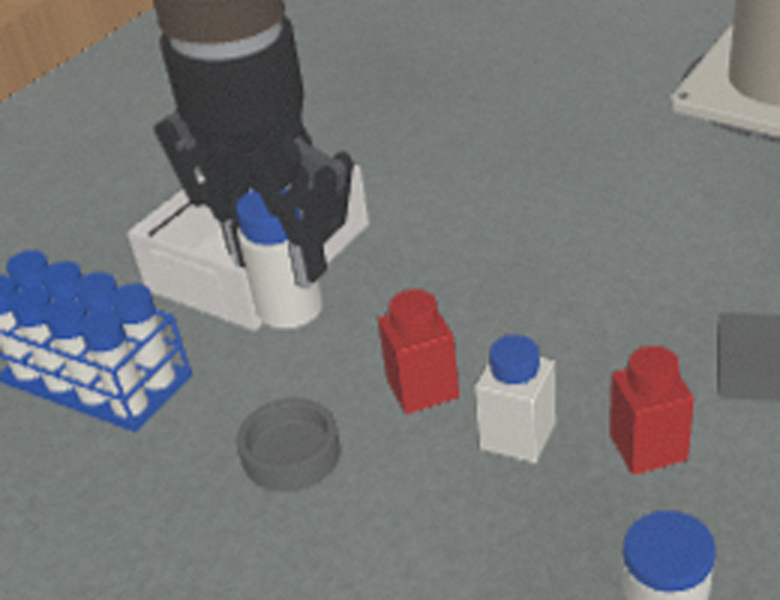

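View pics/b2.png

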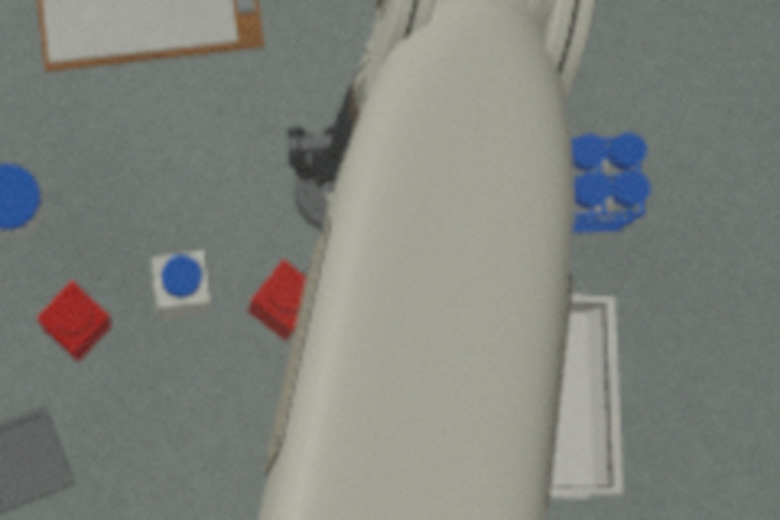

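```bash
python3 -c "
from h import *
th=np.linspace(0,6.28,200)
for c in ((.6495,-.1527),(.6545,-.1527)):
  q=np.array([proj('scene',[c[0]+.023*np.cos(a),c[1]+.023*np.sin(a),.1222]) for a in th]); q=(q-[140,60]+.5)*3-.5
  print(q.min(0),q.max(0),q.mean(0))
c=(.678,-.1535)
for z in (0,.026):
  q=np.array([proj('scene',[c[0]+.037*np.cos(a),c[1]+.037*np.sin(a),z]) for a in th]); q=(q-[140,60]+.5)*3-.5
  print('hold',q.min(0),q.max(0))
"
```

```text
[254.30599997 290.26664997] [321.05492012 332.73341665] [287.63668811 311.37654631]
[249.88361022 294.27241437] [316.91171966 337.06741803] [283.35467569 315.54468262]
hold [242.68877832 422.88123539] [341.76496009 494.59026116]
hold [235.63323747 398.78679499] [336.84706641 470.55887658]
```

Call:
carry_out(
  moves=[
    [0,-0.1,0.1,0,-0.2],
    [0,-0.2,0.3,0,-0.2],
    [0,-0.28,0.5,0,-0.2],
    [0,-0.28,0.7,0,-0.2],
    [0,-0.28,0.85,0,-0.2],
    [0,-0.28,0.85,0,-0.2],
  ],
)

```text
clock: 5.25
eef_pos: [0.6742, -0.1526, 0.0896]
tool_rot: [-0.707, 0.707, 0.003, -0.002]
ft_force: [-1.7, 0.2, -0.6]
grip_width: 0.0448
```

```bash
python3 -c "
from h import *
to(.678,-.1535,.063,-90)
im=imaging.camera('scene')[:,:,::-1]
cv2.imwrite('pics/b3.png',cv2.resize(im[140:240,180:300],(720,600),interpolation=cv2.INTER_CUBIC))
"
```

```text
t 5.25 tcp [ 0.6742 -0.1526  0.0896] head -90.04 tilt 0.46 w 0.0448 F [-1.67  0.21 -0.58] q [-13.  42.  20.  68.   0. 167.]
shift [ 0.009 -0.04   0.266] roll -0.0
```

View pics/b3.png

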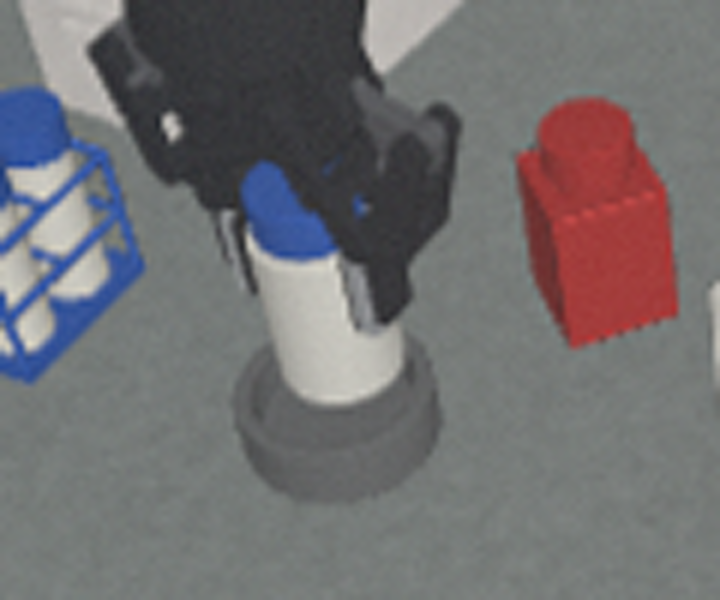

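Call:
carry_out(
  moves=[
    [0.01,-0.03,0.08,0,-0.2],
    [0.01,-0.03,0.16,0,-0.2],
    [0.01,-0.03,0.22,0,-0.2],
    [0.01,-0.03,0.26,0,-0.2],
    [0.01,-0.03,0.26,0,-0.2],
  ],
)

```text
clock: 5.8
eef_pos: [0.6791, -0.1541, 0.0674]
tool_rot: [-0.707, 0.707, 0.001, -0.0]
ft_force: [0.8, 0.4, -0.8]
grip_width: 0.0449
```

```bash
python3 -c "
from h import *
to(.678,-.1535,.063,-90)
im=imaging.camera('scene')[:,:,::-1]
cv2.imwrite('pics/b4.png',cv2.resize(im[140:240,180:300],(720,600),interpolation=cv2.INTER_CUBIC))
"
```

```text
t 5.8 tcp [ 0.6791 -0.1541  0.0674] head -90.04 tilt 0.09 w 0.0449 F [ 0.81  0.41 -0.76] q [-13.  43.  19.  66.   0. 167.]
shift [-0.006  0.011  0.044] roll -0.0
```

View pics/b4.png

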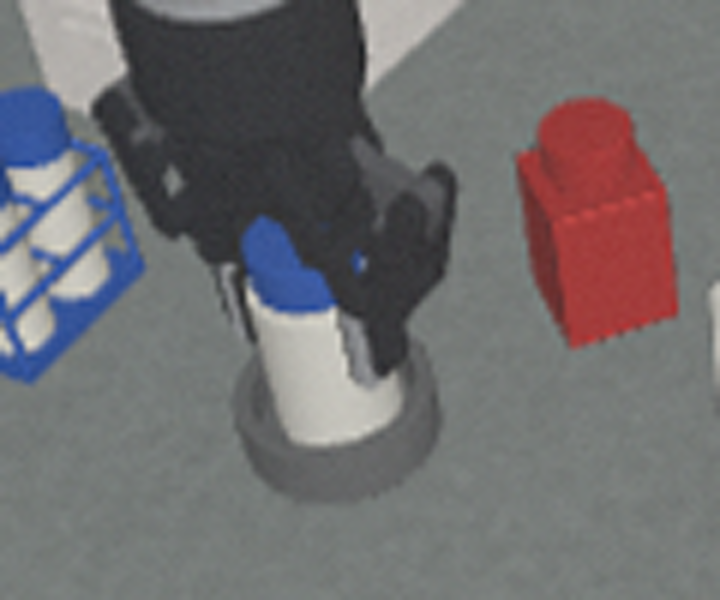

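Call:
carry_out(
  moves=[
    [0,0,0.02,0,-0.2],
    [0,0,0.04,0,-0.2],
    [0,0,0.05,0,-0.2],
    [0,0,0.05,0,-0.2],
  ],
)

```text
clock: 6.25
eef_pos: [0.6796, -0.1542, 0.0632]
tool_rot: [-0.707, 0.707, 0.0, -0.0]
ft_force: [-1.6, 0.1, -0.7]
grip_width: 0.0448
```

```bash
python3 -c "
from h import *
st()"
```

```text
t 6.25 tcp [ 0.6796 -0.1542  0.0632] head -90.04 tilt 0.02 w 0.0448 F [-1.57  0.06 -0.73] q [-13.  43.  19.  65.  -0. 167.]
```

Call:
carry_out(
  moves=[
    [0,0,0.02,0,-0.2],
    [0,0,0.03,0,-0.2],
    [0,0,0.04,0,-0.2],
    [0,0,0.04,0,-0.2],
  ],
)

```text
clock: 6.65
eef_pos: [0.6799, -0.1543, 0.0627]
tool_rot: [-0.707, 0.707, -0.001, 0.001]
ft_force: [-5.8, 0.9, 12.2]
grip_width: 0.0447
```

```bash
python3 -c "
from h import *
st()"
```

```text
t 6.65 tcp [ 0.6799 -0.1543  0.0627] head -90.04 tilt 0.11 w 0.0447 F [-5.76  0.93 12.22] q [-13.  43.  18.  65.   0. 167.]
```

Call:
carry_out(
  moves=[
    [0,0,-0.03,0,-0.2],
    [0,0,-0.03,0,0.3],
    [0,0,-0.03,0,0.6],
    [0,0,-0.03,0,0.7],
    [0,0,-0.03,0,0.7],
    [0,0,-0.1,0,0.7],
    [0,0,-0.3,0,0.7],
    [0,0,-0.6,0,0.7],
    [0,0,-0.9,0,0.7],
    [0,0,-1,0,0.7],
    [0,0,-1,0,0.7],
  ],
)

```text
clock: 7.75
eef_pos: [0.6811, -0.1546, 0.1619]
tool_rot: [-0.707, 0.707, -0.002, 0.001]
ft_force: [1.1, 1.0, 0.0]
grip_width: 0.0729
```

```bash
python3 -c "
from h import *
to(.585,-.009,.165,6.5)
im=imaging.camera('scene')[:,:,::-1]
cv2.imwrite('pics/b5.png',cv2.resize(im[120:240,180:340],(800,600),interpolation=cv2.INTER_CUBIC))
"
```

```text
t 7.75 tcp [ 0.6811 -0.1546  0.1619] head -90.04 tilt 0.29 w 0.0729 F [1.05 1.04 0.02] q [-13.  39.  26.  77.   0. 167.]
shift [-1.455  0.962 -0.037] roll -1.073
```

View pics/b5.png

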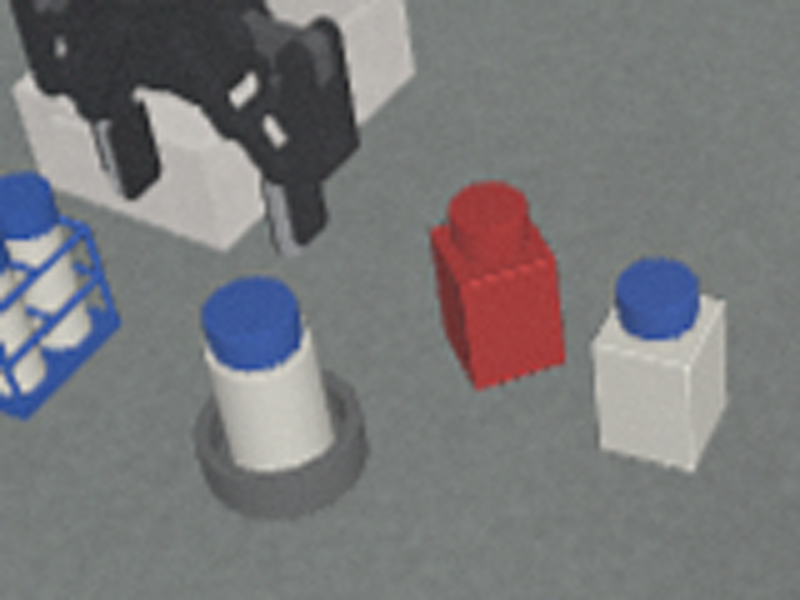

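Call:
carry_out(
  moves=[
    [-0.1,0.05,-0.1,-0.09,1],
    [-0.2,0.1,-0.1,-0.18,1],
    [-0.3,0.15,-0.1,-0.27,1],
    [-0.4,0.2,-0.1,-0.36,1],
    [-0.5,0.3,-0.1,-0.45,1],
    [-0.6,0.35,-0.1,-0.54,1],
    [-0.7,0.4,-0.1,-0.63,1],
    [-0.75,0.5,-0.1,-0.72,1],
    [-0.75,0.5,-0.1,-0.81,1],
    [-0.75,0.5,-0.1,-0.9,1],
    [-0.75,0.5,-0.1,-1,1],
    [-0.75,0.5,-0.1,-1,1],
  ],
)

```text
clock: 9.0
eef_pos: [0.6284, -0.079, 0.1668]
tool_rot: [1.0, -0.0, -0.002, -0.0]
ft_force: [-0.3, 0.7, 0.6]
grip_width: 0.0855
```

```bash
python3 -c "
from h import *
to(.585,-.009,.165,6.5)
"
```

```text
t 9.0 tcp [ 0.6284 -0.079   0.1668] head -0.03 tilt 0.25 w 0.0855 F [-0.26  0.68  0.65] q [-7. 32. 14. 72.  0. 83.]
shift [-0.435 -0.7    0.02 ] roll -0.073
```

Call:
carry_out(
  moves=[
    [-0.15,-0.25,0,-0.03,1],
    [-0.3,-0.5,0,-0.07,1],
    [-0.4,-0.65,0,-0.073,1],
    [-0.435,-0.7,0,-0.073,1],
    [-0.435,-0.7,0,-0.073,1],
    [-0.435,-0.7,0,-0.073,1],
  ],
)

```text
clock: 9.6
eef_pos: [0.5866, -0.0097, 0.1689]
tool_rot: [0.998, 0.056, -0.0, 0.0]
ft_force: [-0.5, -0.5, 1.1]
grip_width: 0.0852
```

```bash
python3 -c "
from h import *
to(.585,-.009,.055,6.5)
for n in ('scene','top'):
    im=imaging.camera(n)[:,:,::-1]
    if n=='scene': cv2.imwrite('pics/c1.png',cv2.resize(im[90:230,220:400],(771,600),interpolation=cv2.INTER_CUBIC))
    else: cv2.imwrite('pics/c2.png',cv2.resize(im[100:260,240:480],(780,520),interpolation=cv2.INTER_CUBIC))
"
```

```text
t 9.6 tcp [ 0.5866 -0.0097  0.1689] head 6.45 tilt 0.03 w 0.0852 F [-0.49 -0.48  1.06] q [-1. 26.  5. 69. -0. 83.]
shift [-0.015 -0.01   1.139] roll -0.001
```

View pics/c1.png

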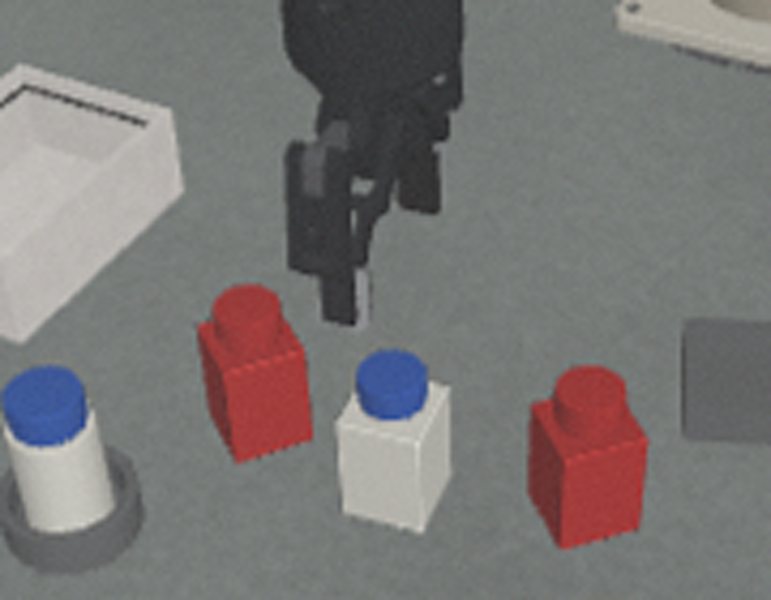

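View pics/c2.png

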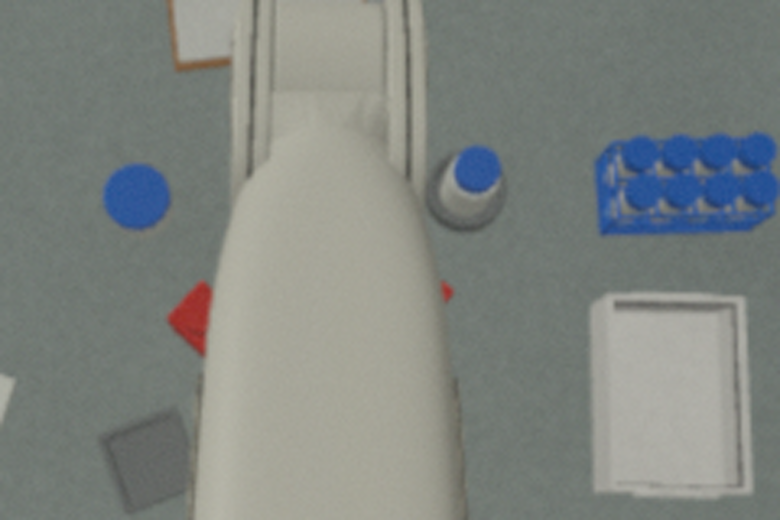

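Call:
carry_out(
  moves=[
    [-0.015,-0.01,0.2,0,1],
    [-0.015,-0.01,0.5,0,1],
    [-0.015,-0.01,0.8,0,1],
    [-0.015,-0.01,1,0,1],
    [-0.015,-0.01,1,0,1],
  ],
)

```text
clock: 10.2
eef_pos: [0.5823, -0.0091, 0.0657]
tool_rot: [0.998, 0.056, -0.004, -0.0]
ft_force: [0.5, -0.3, -0.5]
grip_width: 0.0852
```

Call:
carry_out(
  moves=[
    [0,0,0.08,0,1],
    [0,0,0.135,0,1],
    [0,0,0.135,0,1],
    [0,0,0.135,0,-0.2],
    [0,0,0.135,0,-0.2],
    [0,0,0.135,0,-0.2],
    [0,0,0.135,0,-0.2],
    [0,0,0.135,0,-0.2],
    [0,0,0.135,0,-0.2],
  ],
)

```text
clock: 11.1
eef_pos: [0.5854, -0.0083, 0.0567]
tool_rot: [0.998, 0.057, 0.001, 0.0]
ft_force: [-0.1, -0.1, 5.8]
grip_width: 0.0453
```

```bash
python3 -c "
from h import *
to(.430,.129,.18,20.6)
im=imaging.camera('scene')[:,:,::-1]
cv2.imwrite('pics/c3.png',cv2.resize(im[90:230,220:400],(771,600),interpolation=cv2.INTER_CUBIC))
"
```

```text
t 11.1 tcp [ 0.5854 -0.0083  0.0567] head 6.53 tilt 0.1 w 0.0453 F [-0.07 -0.08  5.78] q [-1. 32. -4. 54.  0. 83.]
shift [-1.385 -1.541 -1.236] roll -0.156
```

View pics/c3.png

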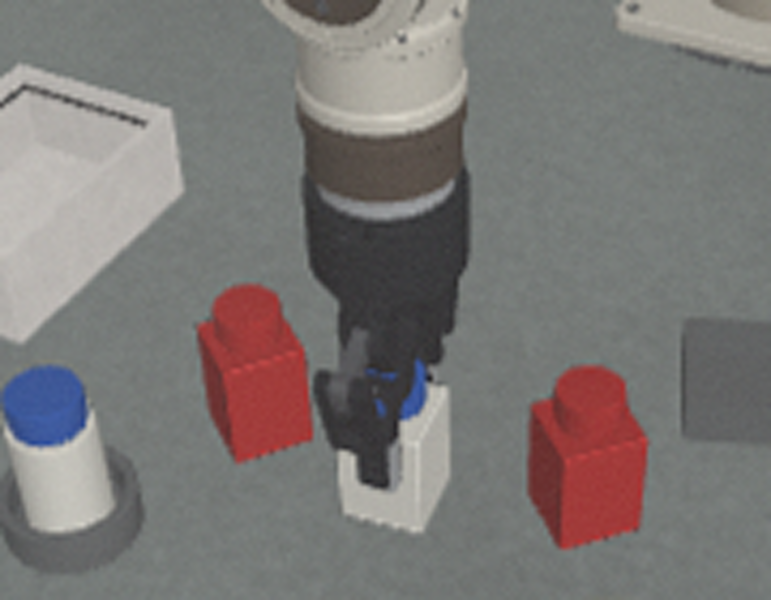

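Call:
carry_out(
  moves=[
    [0,0,-0.1,0,-0.2],
    [0,0,-0.3,0,-0.2],
    [0,0,-0.6,0,-0.2],
    [0,0,-0.85,0,-0.2],
    [0,0,-1,0,-0.2],
  ],
)

```text
clock: 11.65
eef_pos: [0.5851, -0.0084, 0.1578]
tool_rot: [0.998, 0.057, 0.001, 0.0]
ft_force: [-0.5, 0.0, -1.6]
grip_width: 0.0451
```

Call:
carry_out(
  moves=[
    [-0.05,-0.05,-0.2,0,-0.2],
    [-0.2,-0.2,-0.24,0,-0.2],
    [-0.38,-0.4,-0.24,0,-0.2],
    [-0.56,-0.6,-0.24,0,-0.2],
    [-0.7,-0.78,-0.24,0,-0.2],
  ],
)

```text
clock: 12.15
eef_pos: [0.5044, 0.0617, 0.1795]
tool_rot: [0.998, 0.057, -0.001, -0.0]
ft_force: [0.1, -0.3, -1.9]
grip_width: 0.0453
```

Call:
carry_out(
  moves=[
    [-0.2,-0.2,0,-0.05,-0.2],
    [-0.4,-0.4,0,-0.1,-0.2],
    [-0.55,-0.6,0,-0.156,-0.2],
    [-0.65,-0.72,0,-0.156,-0.2],
    [-0.685,-0.76,0,-0.156,-0.2],
    [-0.685,-0.76,0,-0.156,-0.2],
  ],
)

```text
clock: 12.75
eef_pos: [0.4295, 0.1291, 0.1799]
tool_rot: [0.984, 0.178, 0.0, 0.0]
ft_force: [0.8, -0.6, -1.4]
grip_width: 0.0455
```

```bash
python3 -c "
from h import *
to(.430,.129,.09,20.6)
for n in ('scene','top'):
    im=imaging.camera(n)[:,:,::-1]
    if n=='scene': cv2.imwrite('pics/d1.png',cv2.resize(im[90:230,300:480],(771,600),interpolation=cv2.INTER_CUBIC))
    else: cv2.imwrite('pics/d2.png',cv2.resize(im[140:300,200:440],(780,520),interpolation=cv2.INTER_CUBIC))
"
```

```text
t 12.75 tcp [0.4295 0.1291 0.1799] head 20.56 tilt 0.02 w 0.0455 F [ 0.75 -0.58 -1.43] q [ 17.  11. -15.  64.  -0.  86.]
shift [0.005 0.002 0.899] roll -0.0
```

View pics/d1.png

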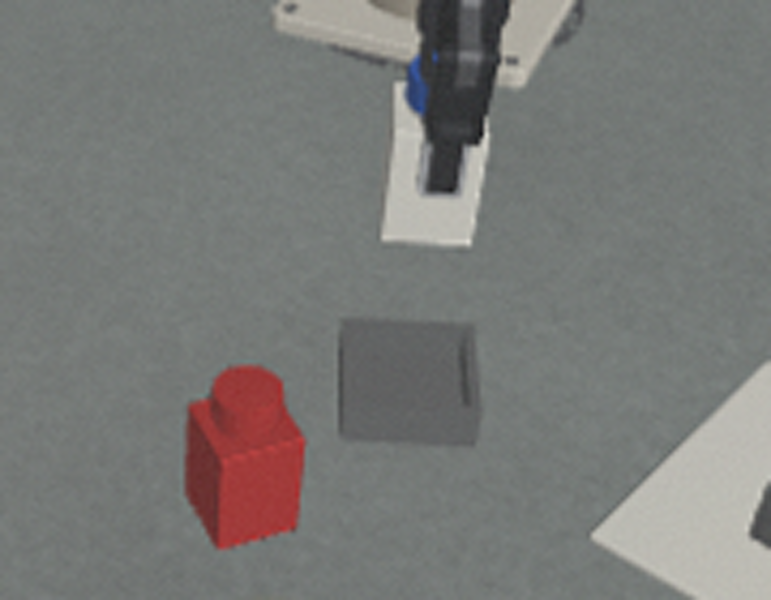

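View pics/d2.png

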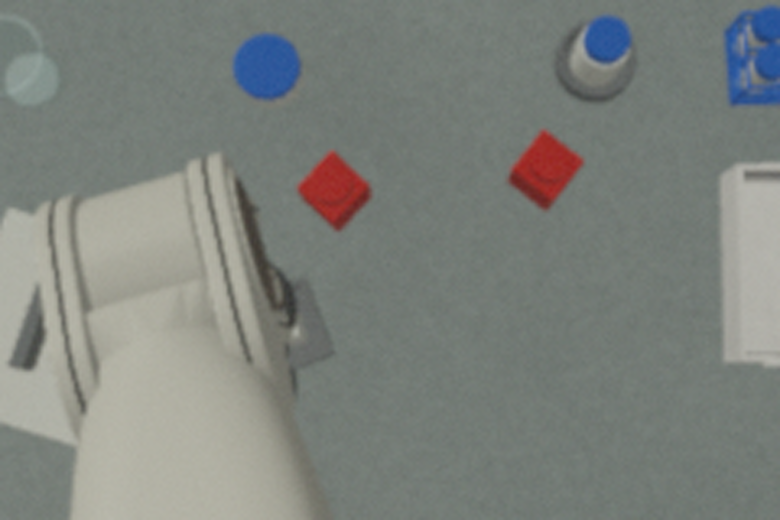

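Call:
carry_out(
  moves=[
    [0,0,0.15,0,-0.2],
    [0,0,0.4,0,-0.2],
    [0,0,0.65,0,-0.2],
    [0,0,0.85,0,-0.2],
    [0,0,0.88,0,-0.2],
    [0,0,0.88,0,-0.2],
  ],
)

```text
clock: 13.45
eef_pos: [0.4298, 0.1283, 0.0914]
tool_rot: [0.984, 0.178, -0.001, 0.0]
ft_force: [-0.3, -0.6, -1.8]
grip_width: 0.045
```

```bash
python3 -c "
from h import *
st()
c=np.array((.4305,.1295)); a=np.radians(20.6); A=np.array([[np.cos(a),-np.sin(a)],[np.sin(a),np.cos(a)]])
for z in (0,.026):
  print(z,[(((np.array(proj('scene',[*(c+A@np.array(s)*.037),z]))-[370,155]+.5)*14-.5)).round() for s in ((-1,-1),(-1,1),(1,1),(1,-1))])
im=imaging.camera('scene')[:,:,::-1]
cv2.imwrite('pics/d3.png',cv2.resize(im[110:230,320:480],(800,600),interpolation=cv2.INTER_CUBIC))
"
```

```text
t 13.45 tcp [0.4298 0.1283 0.0914] head 20.49 tilt 0.08 w 0.045 F [-0.26 -0.59 -1.78] q [ 17.  17. -23.  51.  -0.  86.]
0 [array([122., 243.]), array([544., 269.]), array([562., 560.]), array([116., 531.])]
0.026 [array([135., 130.]), array([564., 156.]), array([584., 447.]), array([129., 417.])]
```

View pics/d3.png

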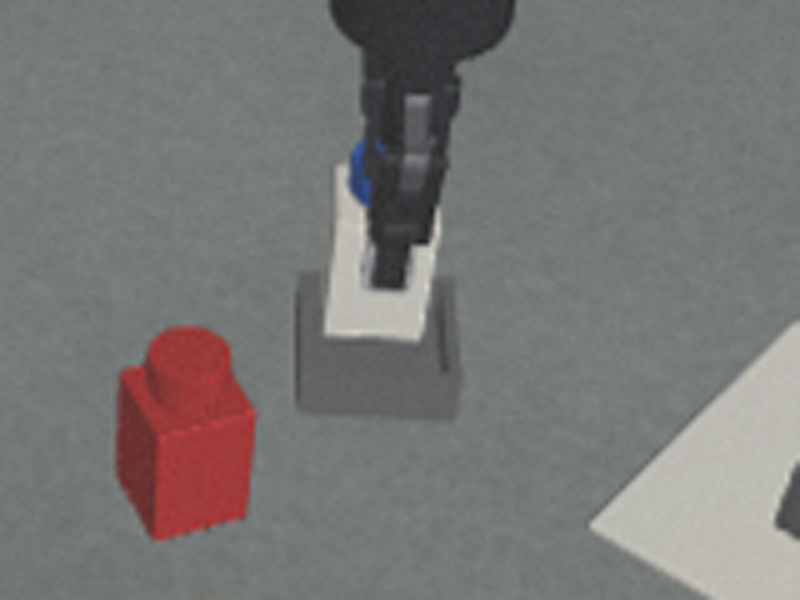

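Call:
carry_out(
  moves=[
    [0.005,-0.015,0.05,0,-0.2],
    [0.005,-0.015,0.12,0,-0.2],
    [0.005,-0.015,0.19,0,-0.2],
    [0.005,-0.015,0.24,0,-0.2],
    [0.005,-0.015,0.26,0,-0.2],
    [0.005,-0.015,0.28,0,-0.2],
    [0.005,-0.015,0.295,0,-0.2],
    [0.005,-0.015,0.31,0,-0.2],
    [0.005,-0.015,0.31,0,-0.2],
  ],
)

```text
clock: 14.4
eef_pos: [0.4295, 0.1305, 0.0626]
tool_rot: [0.984, 0.179, 0.0, -0.0]
ft_force: [-4.5, -1.9, 14.7]
grip_width: 0.0451
```

```bash
python3 -c "
from h import *
st()
im=imaging.camera('scene')[:,:,::-1]
cv2.imwrite('pics/d4.png',cv2.resize(im[110:230,320:480],(800,600),interpolation=cv2.INTER_CUBIC))
"
```

```text
t 14.4 tcp [0.4295 0.1305 0.0626] head 20.57 tilt 0.04 w 0.0451 F [-4.47 -1.86 14.66] q [ 17.  19. -25.  46.   0.  86.]
```

View pics/d4.png

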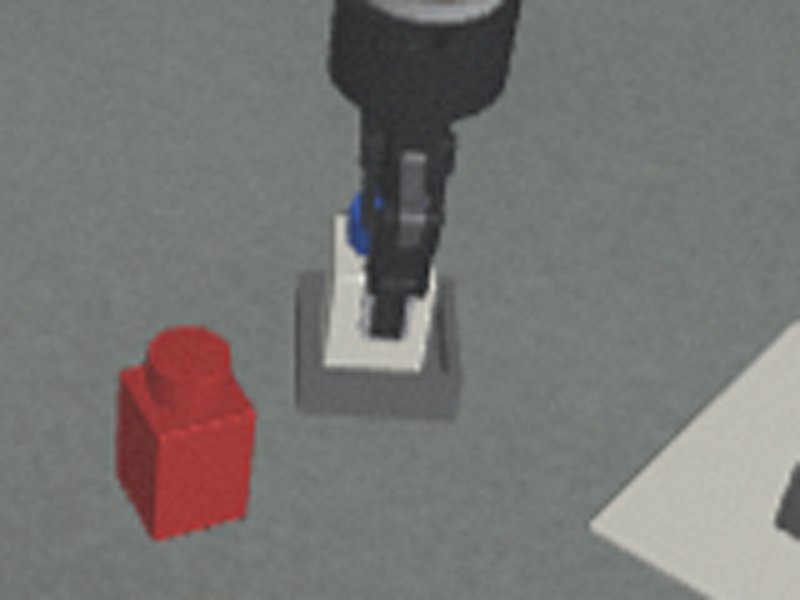

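Call:
carry_out(
  moves=[
    [0,0,-0.02,0,-0.2],
    [0,0,-0.02,0,0.3],
    [0,0,-0.02,0,0.6],
    [0,0,-0.02,0,0.7],
    [0,0,-0.02,0,0.7],
    [0,0,-0.1,0,0.7],
    [0,0,-0.3,0,0.7],
    [0,0,-0.6,0,0.7],
    [0,0,-0.9,0,0.7],
    [0,0,-1,0,1],
    [0,0,-1,0,1],
  ],
)

```text
clock: 15.55
eef_pos: [0.4309, 0.1309, 0.1626]
tool_rot: [0.984, 0.179, 0.002, -0.0]
ft_force: [0.9, -0.5, -0.1]
grip_width: 0.0856
```

```bash
python3 -c "
from h import *
to(.665,.1465,.14,0)
im=imaging.camera('scene')[:,:,::-1]
cv2.imwrite('pics/d5.png',cv2.resize(im[110:270,320:480],(600,600),interpolation=cv2.INTER_CUBIC))
"
```

```text
t 15.55 tcp [0.4309 0.1309 0.1626] head 20.57 tilt 0.25 w 0.0856 F [ 0.86 -0.51 -0.15] q [ 17.  12. -17.  61.  -0.  86.]
shift [2.246 0.677 0.236] roll 0.229
```

View pics/d5.png

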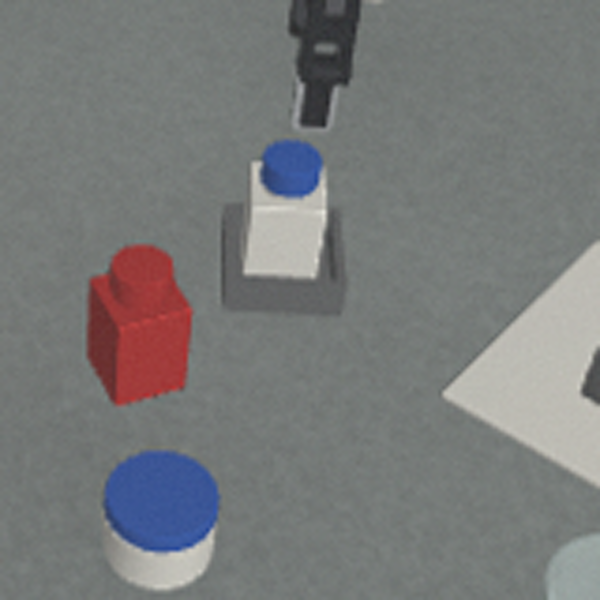

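Call:
carry_out(
  moves=[
    [0.2,0.06,0,0,1],
    [0.5,0.15,0,0,1],
    [0.75,0.23,0,0,1],
  ],
)

```text
clock: 15.9
eef_pos: [0.5079, 0.1351, 0.1589]
tool_rot: [0.984, 0.179, -0.001, 0.0]
ft_force: [0.9, 1.0, 0.4]
grip_width: 0.0854
```

Call:
carry_out(
  moves=[
    [0.3,0.1,0,0,1],
    [0.6,0.18,0.05,0,1],
    [0.75,0.23,0.1,0,1],
  ],
)

```text
clock: 16.2
eef_pos: [0.5874, 0.14, 0.1481]
tool_rot: [0.984, 0.178, -0.001, 0.0]
ft_force: [-0.7, -0.3, 0.3]
grip_width: 0.0852
```

Call:
carry_out(
  moves=[
    [0.3,0.1,0,0,1],
    [0.55,0.16,0.05,0,1],
    [0.74,0.22,0.1,0,1],
    [0.74,0.22,0.13,0,1],
    [0.74,0.22,0.13,0,1],
  ],
)

```text
clock: 16.7
eef_pos: [0.6614, 0.1451, 0.1345]
tool_rot: [0.984, 0.178, -0.003, 0.0]
ft_force: [-0.3, -0.5, 0.4]
grip_width: 0.0854
```

```bash
python3 -c "
from h import *
to(.665,.1465,.036,20.6)
im=imaging.camera('scene')[:,:,::-1]
cv2.imwrite('pics/e1.png',cv2.resize(im[120:280,300:460],(600,600),interpolation=cv2.INTER_CUBIC))
"
```

```text
t 16.7 tcp [0.6614 0.1451 0.1345] head 20.56 tilt 0.33 w 0.0854 F [-0.33 -0.48  0.39] q [12. 38. 20. 72.  0. 82.]
shift [0.044 0.001 0.985] roll -0.0
```

View pics/e1.png

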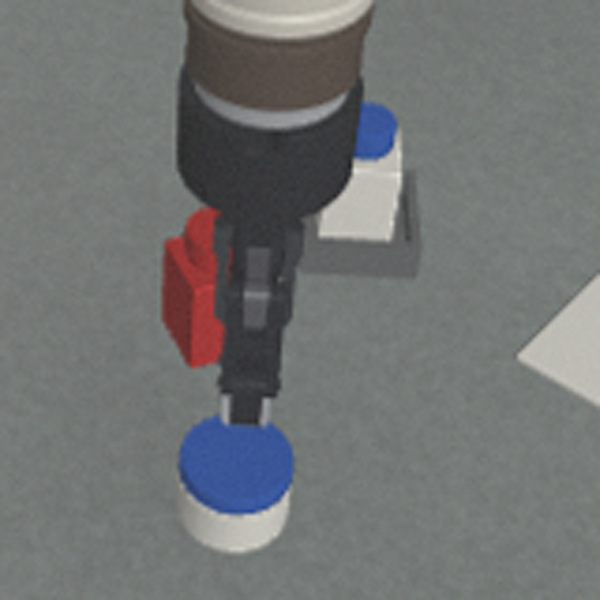

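Call:
carry_out(
  moves=[
    [0.03,0,0.1,0,1],
    [0.03,0,0.3,0,1],
    [0.03,0,0.5,0,1],
    [0.03,0,0.7,0,1],
    [0.03,0,0.85,0,1],
    [0.03,0,0.96,0,1],
    [0.03,0,0.97,0,1],
    [0.03,0,0.97,0,1],
  ],
)

```text
clock: 17.55
eef_pos: [0.666, 0.1466, 0.041]
tool_rot: [0.984, 0.179, 0.0, -0.0]
ft_force: [0.2, 0.7, 0.7]
grip_width: 0.0855
```

```bash
python3 -c "
from h import *
to(.665,.1465,.036,20.6)
im=imaging.camera('scene')[:,:,::-1]
cv2.imwrite('pics/e2.png',cv2.resize(im[120:280,300:460],(600,600),interpolation=cv2.INTER_CUBIC))
"
```

```text
t 17.55 tcp [0.666  0.1466 0.041 ] head 20.58 tilt 0.01 w 0.0855 F [0.21 0.7  0.75] q [12. 43. 14. 61.  0. 82.]
shift [-0.01  -0.002  0.05 ] roll -0.0
```

View pics/e2.png

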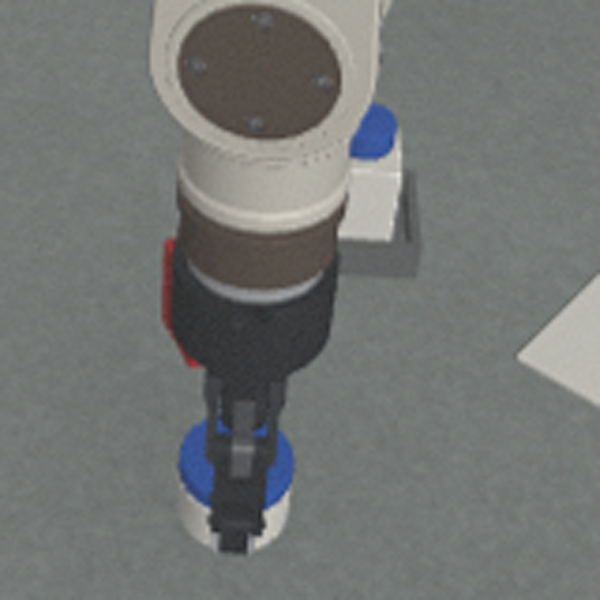

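Call:
carry_out(
  moves=[
    [0,0,0.04,0,1],
    [0,0,0.04,0,1],
    [0,0,0.04,0,0.1],
    [0,0,0.04,0,0.1],
    [0,0,0.04,0,0.1],
    [0,0,0.04,0,0.1],
    [0,0,0.04,0,0.1],
    [0,0,0.04,0,0.1],
  ],
)

```text
clock: 18.4
eef_pos: [0.6665, 0.1467, 0.0375]
tool_rot: [0.984, 0.179, 0.001, -0.0]
ft_force: [-0.2, -0.3, 4.5]
grip_width: 0.0586
```

```bash
python3 -c "
from h import *
to(.486,-.3265,.16,-0.8)
"
```

```text
t 18.4 tcp [0.6665 0.1467 0.0375] head 20.57 tilt 0.08 w 0.0586 F [-0.22 -0.25  4.51] q [12. 43. 14. 61. -0. 82.]
shift [-3.351  3.796 -1.229] roll 0.237
```

Call:
carry_out(
  moves=[
    [0,0,-0.1,0,0.1],
    [0,0,-0.3,0,0.1],
    [0,0,-0.6,0,0.1],
    [0,0,-0.85,0,0.1],
    [0,0,-1,0,0.1],
    [0,0,-1,0,0.1],
  ],
)

```text
clock: 19.0
eef_pos: [0.6673, 0.1469, 0.1399]
tool_rot: [0.984, 0.179, 0.002, -0.0]
ft_force: [-0.4, -0.8, -1.0]
grip_width: 0.0584
```

Call:
carry_out(
  moves=[
    [-0.1,0.1,-0.2,0,0.1],
    [-0.3,0.35,-0.27,0,0.1],
    [-0.55,0.65,-0.27,0,0.1],
    [-0.84,0.95,-0.27,0,0.1],
  ],
)

```text
clock: 19.4
eef_pos: [0.6196, 0.0267, 0.1635]
tool_rot: [0.984, 0.179, -0.001, 0.0]
ft_force: [0.1, -0.9, -1.0]
grip_width: 0.0585
```

Call:
carry_out(
  moves=[
    [-0.28,0.32,0,0,0.1],
    [-0.56,0.64,0,0,0.1],
    [-0.84,0.95,0,0,0.1],
  ],
)

```text
clock: 19.7
eef_pos: [0.5733, -0.0924, 0.1633]
tool_rot: [0.984, 0.178, -0.001, -0.0]
ft_force: [0.0, 0.2, -0.6]
grip_width: 0.0584
```

```bash
python3 -c "
from h import *
to(.486,-.3265,.16,-0.8)
im=imaging.camera('scene')[:,:,::-1]
cv2.imwrite('pics/f1.png',cv2.resize(im[60:300,120:440],(800,600),interpolation=cv2.INTER_CUBIC))
"
```

```text
t 19.7 tcp [ 0.5733 -0.0924  0.1633] head 20.54 tilt 0.13 w 0.0584 F [ 0.01  0.19 -0.62] q [-9. 26.  4. 68. -0. 60.]
shift [-1.639  1.886  0.035] roll 0.237
```

View pics/f1.png

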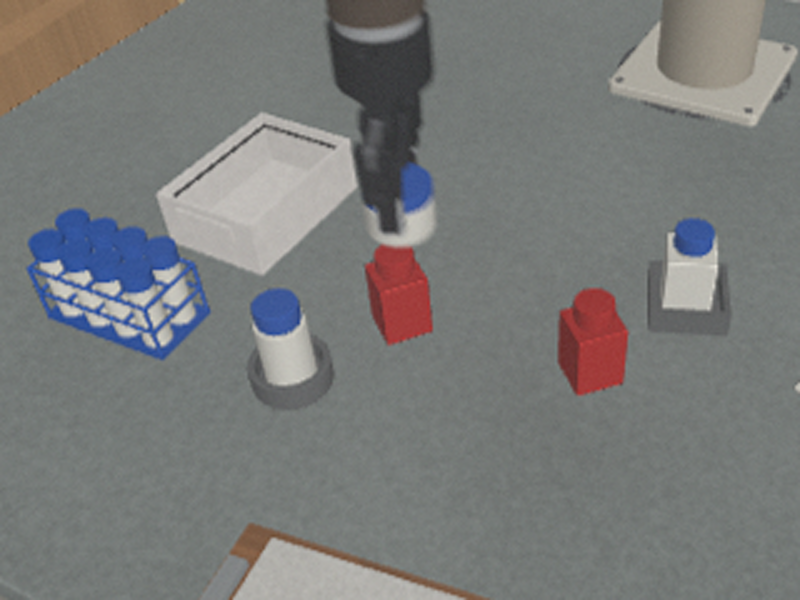

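Call:
carry_out(
  moves=[
    [-0.28,0.32,0,0,0.1],
    [-0.56,0.64,0,0,0.1],
    [-0.82,0.945,0,0,0.1],
  ],
)

```text
clock: 20.05
eef_pos: [0.5299, -0.2091, 0.1634]
tool_rot: [0.984, 0.178, -0.001, -0.0]
ft_force: [0.9, -0.5, -0.9]
grip_width: 0.0584
```

Call:
carry_out(
  moves=[
    [-0.28,0.32,0,0.08,0.1],
    [-0.5,0.6,0,0.16,0.1],
    [-0.7,0.82,0,0.237,0.1],
    [-0.82,0.945,0,0.237,0.1],
    [-0.82,0.945,0,0.237,0.1],
    [-0.82,0.945,0,0.237,0.1],
  ],
)

```text
clock: 20.65
eef_pos: [0.4879, -0.3244, 0.1635]
tool_rot: [1.0, -0.006, -0.0, -0.001]
ft_force: [-0.4, 0.8, -0.4]
grip_width: 0.0587
```

```bash
python3 -c "
from h import *
to(.486,-.3265,.0425,-0.8)
for n in ('scene','top'):
    im=imaging.camera(n)[:,:,::-1]
    if n=='scene': cv2.imwrite('pics/f2.png',cv2.resize(im[60:220,120:320],(750,600),interpolation=cv2.INTER_CUBIC))
    else: cv2.imwrite('pics/f3.png',cv2.resize(im[120:300,360:560],(667,600),interpolation=cv2.INTER_CUBIC))
"
```

```text
t 20.65 tcp [ 0.4879 -0.3244  0.1635] head -0.68 tilt 0.09 w 0.0587 F [-0.43  0.79 -0.38] q [-34.  27.   5.  68.   0.  57.]
shift [-0.018  0.023  1.209] roll 0.001
```

View pics/f2.png

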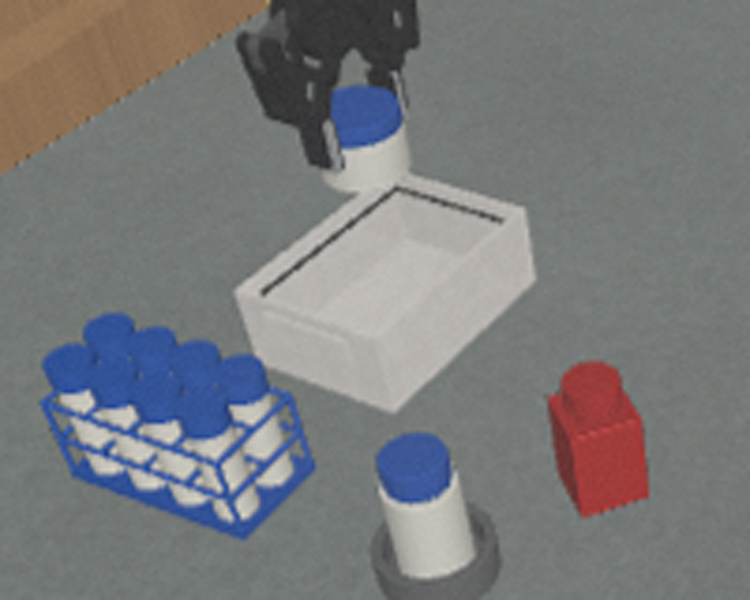

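View pics/f3.png

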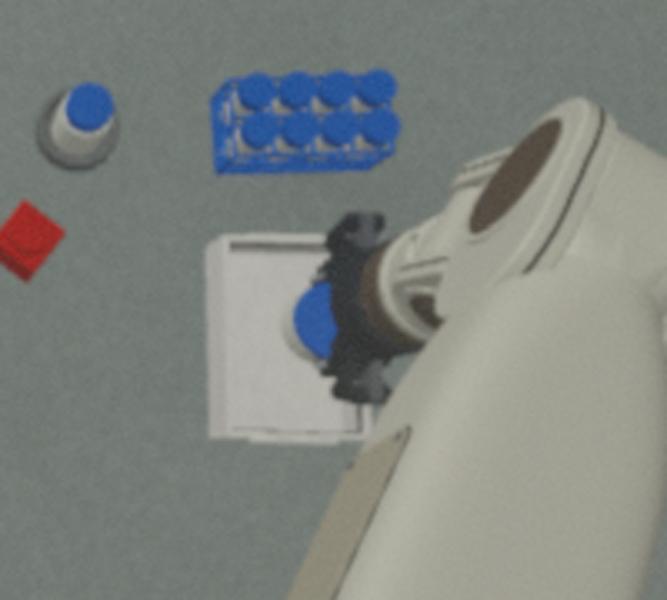

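Call:
carry_out(
  moves=[
    [-0.018,0.02,0.1,0,0.1],
    [-0.018,0.02,0.3,0,0.1],
    [-0.018,0.02,0.5,0,0.1],
    [-0.018,0.02,0.7,0,0.1],
    [-0.018,0.02,0.9,0,0.1],
    [-0.018,0.02,1,0,0.1],
    [-0.018,0.02,1,0,0.1],
  ],
)

```text
clock: 21.45
eef_pos: [0.4854, -0.3254, 0.0617]
tool_rot: [1.0, -0.006, -0.002, -0.001]
ft_force: [0.1, 0.3, -2.4]
grip_width: 0.0586
```

```bash
python3 -c "
from h import *
to(.486,-.3265,.0425,-0.8)
im=imaging.camera('scene')[:,:,::-1]
cv2.imwrite('pics/f4.png',cv2.resize(im[60:220,120:320],(750,600),interpolation=cv2.INTER_CUBIC))
"
```

```text
t 21.45 tcp [ 0.4854 -0.3254  0.0617] head -0.68 tilt 0.25 w 0.0586 F [ 0.12  0.3  -2.39] q [-34.  32.  -3.  55.   0.  57.]
shift [0.007 0.012 0.192] roll 0.001
```

View pics/f4.png

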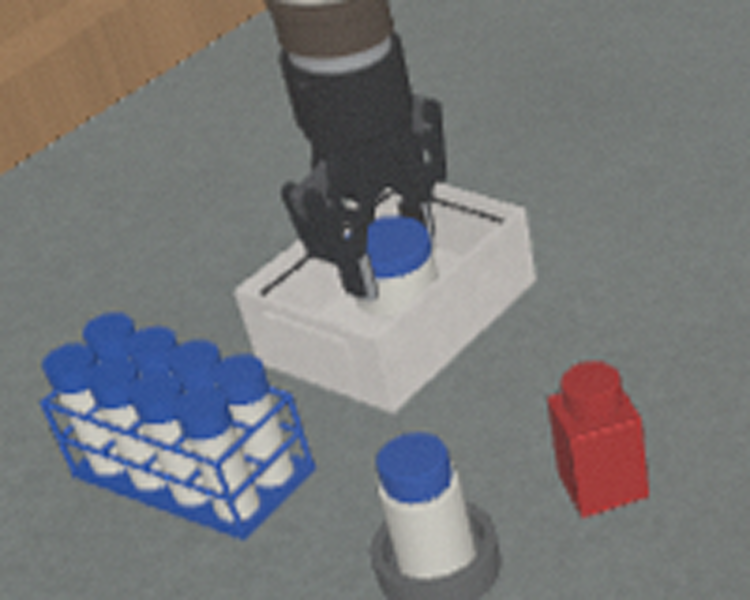

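Call:
carry_out(
  moves=[
    [0,0,0.06,0,0.1],
    [0,0,0.12,0,0.1],
    [0,0,0.16,0,0.1],
    [0,0,0.19,0,0.1],
    [0,0,0.205,0,0.1],
    [0,0,0.22,0,0.1],
    [0,0,0.22,0,0.1],
  ],
)

```text
clock: 22.2
eef_pos: [0.4864, -0.3269, 0.0425]
tool_rot: [1.0, -0.007, 0.0, 0.0]
ft_force: [-1.5, 1.5, 3.4]
grip_width: 0.0583
```

```bash
python3 -c "
from h import *
st()
"
```

```text
t 22.2 tcp [ 0.4864 -0.3269  0.0425] head -0.76 tilt 0.01 w 0.0583 F [-1.52  1.45  3.42] q [-34.  33.  -4.  53.  -0.  57.]
```

Call:
carry_out(
  moves=[
    [0,0,-0.01,0,0.3],
    [0,0,-0.01,0,0.6],
    [0,0,-0.01,0,0.8],
    [0,0,-0.01,0,0.8],
    [0,0,-0.01,0,0.8],
    [0,0,-0.1,0,0.8],
    [0,0,-0.3,0,0.8],
    [0,0,-0.6,0,0.8],
    [0,0,-0.9,0,0.8],
    [0,0,-1,0,0.8],
    [0,0,-1,0,0.8],
  ],
)

```text
clock: 23.3
eef_pos: [0.4877, -0.3277, 0.1442]
tool_rot: [1.0, -0.007, 0.002, 0.001]
ft_force: [1.3, -0.1, 0.2]
grip_width: 0.0771
```

```bash
python3 -c "
from h import *
to(.4345,.343,.16,73.2)
for n in ('scene','top'):
    im=imaging.camera(n)[:,:,::-1]
    if n=='scene': cv2.imwrite('pics/g1.png',cv2.resize(im[60:220,120:320],(750,600),interpolation=cv2.INTER_CUBIC))
    else: cv2.imwrite('pics/g2.png',cv2.resize(im[120:300,360:560],(667,600),interpolation=cv2.INTER_CUBIC))
"
```

```text
t 23.3 tcp [ 0.4877 -0.3277  0.1442] head -0.76 tilt 0.28 w 0.0771 F [ 1.31 -0.06  0.21] q [-34.  27.   3.  65.   0.  57.]
shift [-0.621 -6.699 -0.178] roll -0.822
```

View pics/g1.png

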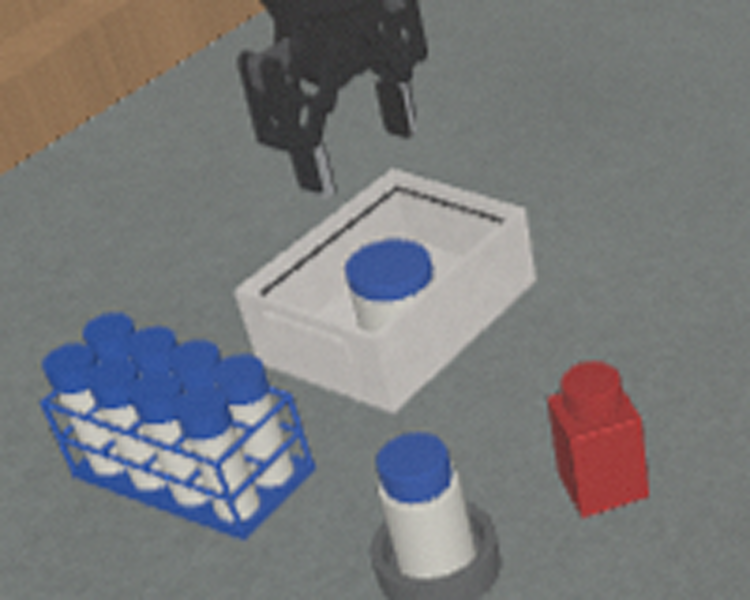

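Call:
carry_out(
  moves=[
    [0,-0.1,-0.1,-0.09,1],
    [-0.02,-0.3,-0.15,-0.18,1],
    [-0.04,-0.5,-0.15,-0.27,1],
    [-0.06,-0.7,-0.15,-0.36,1],
    [-0.08,-0.9,-0.15,-0.44,1],
    [-0.1,-1,-0.15,-0.51,1],
  ],
)

```text
clock: 24.0
eef_pos: [0.4763, -0.2247, 0.1546]
tool_rot: [0.922, 0.387, -0.001, -0.002]
ft_force: [0.4, 0.4, 0.3]
grip_width: 0.0852
```

Call:
carry_out(
  moves=[
    [0.3,-0.3,0,0,1],
    [0.6,-0.6,0,0,1],
    [0.9,-1,0,0,1],
  ],
)

```text
clock: 24.3
eef_pos: [0.4697, -0.0914, 0.1549]
tool_rot: [0.924, 0.383, -0.001, -0.001]
ft_force: [0.8, 0.4, -0.2]
grip_width: 0.0855
```

Call:
carry_out(
  moves=[
    [0.3,-0.3,0,0,1],
    [0.6,-0.65,0,0,1],
    [0.9,-1,0,0,1],
  ],
)

```text
clock: 24.6
eef_pos: [0.4614, 0.0435, 0.155]
tool_rot: [0.923, 0.384, -0.002, -0.001]
ft_force: [0.4, 0.1, -1.0]
grip_width: 0.0855
```

```bash
python3 -c "
from h import *
to(.4345,.343,.16,73.2)
"
```

```text
t 24.6 tcp [0.4614 0.0435 0.155 ] head 45.12 tilt 0.19 w 0.0855 F [ 0.44  0.06 -0.97] q [  5.  14. -15.  61.   0.  50.]
shift [ 1.933 -2.304 -0.05 ] roll -0.312
```

Call:
carry_out(
  moves=[
    [0.3,-0.33,0,0,1],
    [0.6,-0.66,0,0,1],
    [0.93,-1,0,0,1],
  ],
)

```text
clock: 24.9
eef_pos: [0.456, 0.1795, 0.1549]
tool_rot: [0.923, 0.384, -0.002, 0.0]
ft_force: [1.8, 0.1, -0.3]
grip_width: 0.0855
```

Call:
carry_out(
  moves=[
    [0.3,-0.33,0,0,1],
    [0.6,-0.66,0,0,1],
    [0.93,-1,0,0,1],
  ],
)

```text
clock: 25.2
eef_pos: [0.4509, 0.3157, 0.1547]
tool_rot: [0.923, 0.384, -0.002, 0.001]
ft_force: [0.9, -0.4, 0.6]
grip_width: 0.0851
```

Call:
carry_out(
  moves=[
    [0.02,-0.1,0.1,-0.09,1],
    [0.05,-0.2,0.2,-0.18,1],
    [0.06,-0.29,0.3,-0.27,1],
    [0.06,-0.3,0.4,-0.31,1],
    [0.06,-0.3,0.4,-0.312,1],
    [0.06,-0.3,0.4,-0.312,1],
  ],
)

```text
clock: 25.8
eef_pos: [0.4346, 0.3395, 0.1154]
tool_rot: [0.803, 0.596, -0.002, 0.0]
ft_force: [0.2, -0.1, -0.4]
grip_width: 0.0853
```

```bash
python3 -c "
from h import *
to(.4342,.3427,.052,73.2)
for n in ('scene','top'):
    im=imaging.camera(n)[:,:,::-1]
    if n=='scene': cv2.imwrite('pics/h1.png',cv2.resize(im[130:270,410:570],(686,600),interpolation=cv2.INTER_CUBIC))
    else: cv2.imwrite('pics/h2.png',cv2.resize(im[180:300,160:280],(600,600),interpolation=cv2.INTER_CUBIC))
"
```

```text
t 25.8 tcp [0.4346 0.3395 0.1154] head 73.15 tilt 0.19 w 0.0853 F [ 0.23 -0.11 -0.43] q [38. 25. -5. 60. -0. 55.]
shift [ 0.031 -0.012  0.634] roll -0.001
```

View pics/h1.png

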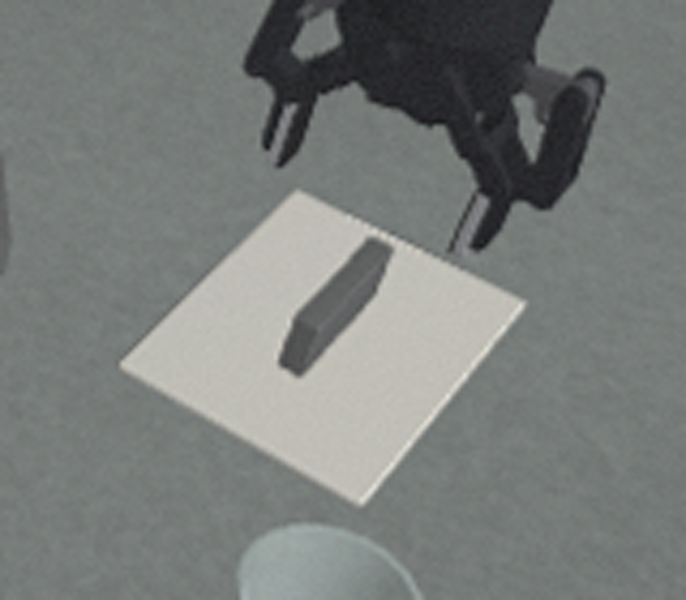

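View pics/h2.png

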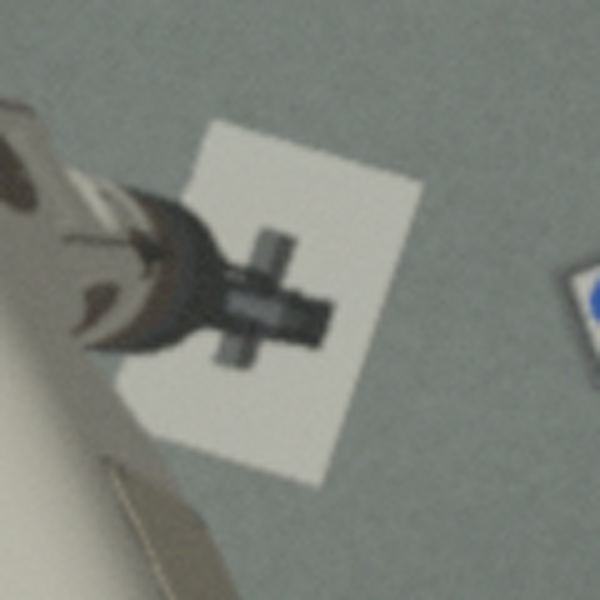

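Call:
carry_out(
  moves=[
    [0.02,-0.01,0.1,0,1],
    [0.03,-0.01,0.25,0,1],
    [0.03,-0.01,0.4,0,1],
    [0.03,-0.01,0.52,0,1],
    [0.03,-0.01,0.6,0,1],
    [0.03,-0.01,0.6,0,1],
    [0.03,-0.01,0.6,0,0],
  ],
)

```text
clock: 26.6
eef_pos: [0.4355, 0.3435, 0.0569]
tool_rot: [0.803, 0.596, 0.0, -0.0]
ft_force: [-0.5, -0.0, -0.6]
grip_width: 0.0732
```

Call:
carry_out(
  moves=[
    [0,0,0,0,-0.3],
    [0,0,0,0,-0.6],
    [0,0,0,0,-1],
    [0,0,0,0,-1],
    [0,0,0,0,-1],
    [0,0,0,0,-1],
    [0,0,0,0,-1],
    [0,0,0,0,-1],
  ],
)

```text
clock: 27.4
eef_pos: [0.4356, 0.3437, 0.0574]
tool_rot: [0.803, 0.596, 0.001, -0.0]
ft_force: [-0.3, -0.9, 5.8]
grip_width: 0.0123
```

```bash
python3 -c "
from h import *
to(.486,-.3265,.2,89.2)
im=imaging.camera('scene')[:,:,::-1]
cv2.imwrite('pics/h3.png',cv2.resize(im[130:270,410:570],(686,600),interpolation=cv2.INTER_CUBIC))
"
```

```text
t 27.4 tcp [0.4356 0.3437 0.0574] head 73.22 tilt 0.06 w 0.0123 F [-0.31 -0.95  5.82] q [38. 29. -9. 52.  0. 55.]
shift [-6.27   2.418 -1.431] roll -0.178
```

View pics/h3.png

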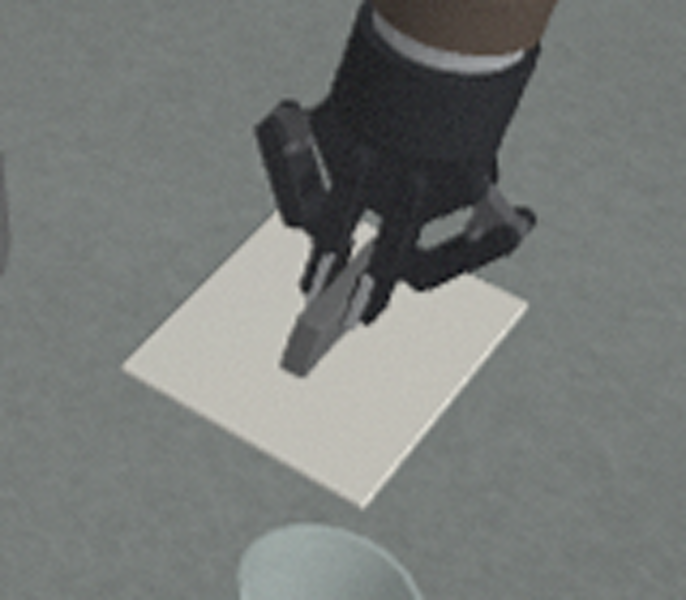

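Call:
carry_out(
  moves=[
    [0,0,0,0,-0.4],
    [0,0,0,0,-0.4],
    [0,0,0,0,-0.4],
    [0,0,0.04,0,-0.4],
    [0,0,0.09,0,-0.4],
    [0,0,0.09,0,-0.4],
    [0,0,0.09,0,-1],
    [0,0,0.09,0,-1],
    [0,0,0.09,0,-1],
    [0,0,0.09,0,-1],
    [0,0,0.09,0,-1],
  ],
)

```text
clock: 28.55
eef_pos: [0.4352, 0.3433, 0.0477]
tool_rot: [0.803, 0.596, -0.0, 0.0]
ft_force: [-0.4, 0.4, -1.1]
grip_width: 0.0131
```

```bash
python3 -c "
from h import *
to(.486,-.3265,.2,89.2)
"
```

```text
t 28.55 tcp [0.4352 0.3433 0.0477] head 73.22 tilt 0.01 w 0.0131 F [-0.38  0.37 -1.1 ] q [38. 30. -9. 51. -0. 55.]
shift [-6.267  2.419 -1.522] roll -0.178
```

Call:
carry_out(
  moves=[
    [0,0,-0.05,0,-1],
    [0,0,-0.15,0,-1],
    [0,0,-0.3,0,-1],
    [0,0,-0.5,0,-1],
    [0,0,-0.75,0,-1],
    [0,0,-0.95,0,-1],
    [0,0,-1,0,-1],
  ],
)

```text
clock: 29.25
eef_pos: [0.4369, 0.3446, 0.1515]
tool_rot: [0.803, 0.596, 0.003, -0.0]
ft_force: [-0.3, -0.0, -1.1]
grip_width: 0.0131
```

Call:
carry_out(
  moves=[
    [0,0,-0.15,0,-1],
    [0,0,-0.35,0,-1],
    [0,0,-0.45,0,-1],
    [0,0,-0.45,0,-1],
  ],
)

```text
clock: 29.65
eef_pos: [0.436, 0.344, 0.1942]
tool_rot: [0.803, 0.596, 0.002, -0.0]
ft_force: [0.0, -0.7, -0.5]
grip_width: 0.0127
```

```bash
python3 -c "
from h import *
to(.486,-.3265,.19,89.2)
im=imaging.camera('scene')[:,:,::-1]
cv2.imwrite('pics/i1.png',cv2.resize(im[60:270,380:600],(629,600),interpolation=cv2.INTER_CUBIC))
"
```

```text
t 29.65 tcp [0.436  0.344  0.1942] head 73.22 tilt 0.18 w 0.0127 F [ 0.03 -0.65 -0.45] q [38. 22.  2. 70.  0. 55.]
shift [-6.275  2.414  0.03 ] roll -0.178
```

View pics/i1.png

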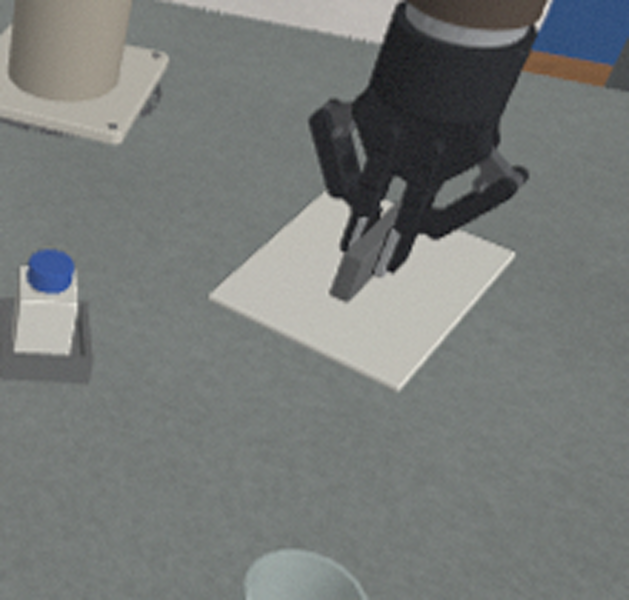

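Call:
carry_out(
  moves=[
    [-0.1,0.04,0,0,-1],
    [-0.3,0.12,0,0,-1],
    [-0.55,0.21,0,0,-1],
    [-0.78,0.3,0,0,-1],
    [-1,0.385,0,0,-1],
  ],
)

```text
clock: 30.2
eef_pos: [0.4424, 0.2344, 0.1914]
tool_rot: [0.803, 0.596, -0.001, -0.0]
ft_force: [-0.1, -0.5, -1.4]
grip_width: 0.0132
```

Call:
carry_out(
  moves=[
    [-0.25,0.1,0,0,-1],
    [-0.5,0.19,0,0,-1],
    [-0.75,0.29,0,0,-1],
    [-1,0.385,0,0,-1],
  ],
)

```text
clock: 30.6
eef_pos: [0.4502, 0.1277, 0.1916]
tool_rot: [0.803, 0.596, -0.001, -0.0]
ft_force: [0.6, 0.2, -1.2]
grip_width: 0.0133
```

Call:
carry_out(
  moves=[
    [-0.25,0.1,0,0,-1],
    [-0.5,0.19,0,0,-1],
    [-0.75,0.29,0,0,-1],
    [-1,0.385,0,0,-1],
  ],
)

```text
clock: 31.0
eef_pos: [0.458, 0.0211, 0.1916]
tool_rot: [0.803, 0.596, -0.001, -0.001]
ft_force: [-0.2, 0.8, -1.8]
grip_width: 0.0132
```

Call:
carry_out(
  moves=[
    [-0.25,0.1,0,0,-1],
    [-0.5,0.19,0,0,-1],
    [-0.75,0.29,0,0,-1],
    [-1,0.385,0,0,-1],
  ],
)

```text
clock: 31.4
eef_pos: [0.4659, -0.0855, 0.1916]
tool_rot: [0.803, 0.596, -0.001, -0.001]
ft_force: [-0.0, 0.6, -0.8]
grip_width: 0.0128
```

```bash
python3 -c "
from h import *
to(.486,-.3265,.19,89.2)
im=imaging.camera('scene')[:,:,::-1]
cv2.imwrite('pics/i2.png',cv2.resize(im[30:270,120:440],(800,600),interpolation=cv2.INTER_CUBIC))
"
```

```text
t 31.4 tcp [ 0.4659 -0.0855  0.1916] head 73.19 tilt 0.14 w 0.0128 F [-0.01  0.57 -0.84] q [-10.  13. -10.  67.  -0.   6.]
shift [-2.249  0.889  0.015] roll -0.178
```

View pics/i2.png

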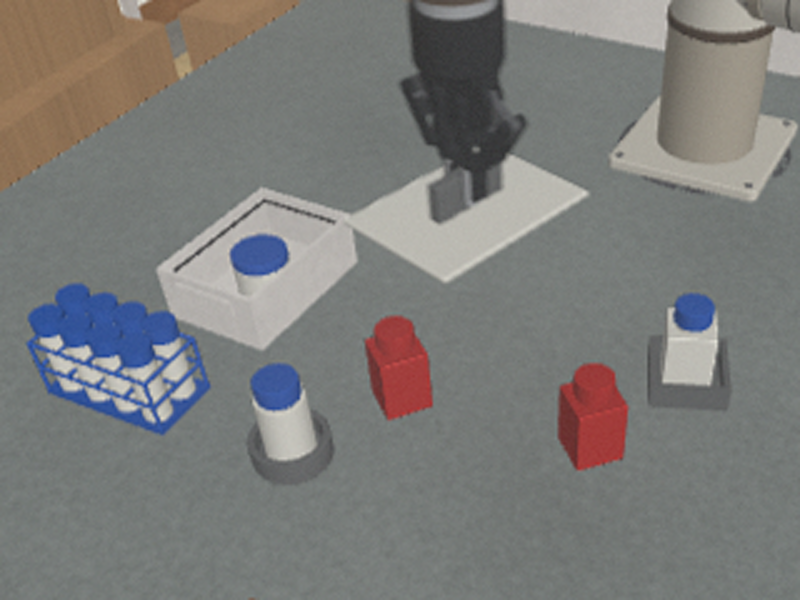

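Call:
carry_out(
  moves=[
    [-0.25,0.1,0,0,-1],
    [-0.5,0.2,0,0,-1],
    [-0.75,0.295,0,0,-1],
  ],
)

```text
clock: 31.75
eef_pos: [0.4726, -0.1654, 0.1916]
tool_rot: [0.803, 0.596, -0.001, -0.001]
ft_force: [-0.4, 0.4, -1.5]
grip_width: 0.013
```

Call:
carry_out(
  moves=[
    [-0.2,0.08,0,-0.05,-1],
    [-0.4,0.16,0,-0.1,-1],
    [-0.58,0.23,0,-0.14,-1],
    [-0.72,0.28,0,-0.178,-1],
    [-0.75,0.295,0,-0.178,-1],
    [-0.75,0.295,0,-0.178,-1],
  ],
)

```text
clock: 32.35
eef_pos: [0.4796, -0.2448, 0.1918]
tool_rot: [0.713, 0.702, -0.0, -0.001]
ft_force: [-0.2, 0.0, -0.8]
grip_width: 0.0133
```

```bash
python3 -c "
from h import *
to(.4867,-.3263,.19,89.2)
"
```

```text
t 32.35 tcp [ 0.4796 -0.2448  0.1918] head 89.1 tilt 0.12 w 0.0133 F [-0.23  0.01 -0.8 ] q [-27.  20.  -1.  69.   0. -26.]
shift [-0.814  0.084  0.017] roll -0.001
```

Call:
carry_out(
  moves=[
    [-0.2,0.02,0,0,-1],
    [-0.4,0.04,0.05,0,-1],
    [-0.6,0.06,0.1,0,-1],
    [-0.75,0.08,0.2,0,-1],
    [-0.81,0.084,0.3,0,-1],
    [-0.81,0.084,0.4,0,-1],
    [-0.81,0.084,0.4,0,-1],
    [-0.81,0.084,0.4,0,-1],
  ],
)

```text
clock: 33.15
eef_pos: [0.4874, -0.3249, 0.1521]
tool_rot: [0.712, 0.703, -0.0, -0.001]
ft_force: [0.8, 0.4, -1.0]
grip_width: 0.0132
```

```bash
python3 -c "
from h import *
to(.4867,-.3263,.12,89.2)
for n in ('scene','top'):
    im=imaging.camera(n)[:,:,::-1]
    if n=='scene': cv2.imwrite('pics/j1.png',cv2.resize(im[40:220,120:320],(667,600),interpolation=cv2.INTER_CUBIC))
    else: cv2.imwrite('pics/j2.png',cv2.resize(im[160:280,380:520],(700,600),interpolation=cv2.INTER_CUBIC))
"
```

```text
t 33.15 tcp [ 0.4874 -0.3249  0.1521] head 89.27 tilt 0.11 w 0.0132 F [ 0.77  0.37 -0.95] q [-34.  27.   4.  67.   0. -33.]
shift [-0.014 -0.006  0.321] roll 0.001
```

View pics/j1.png

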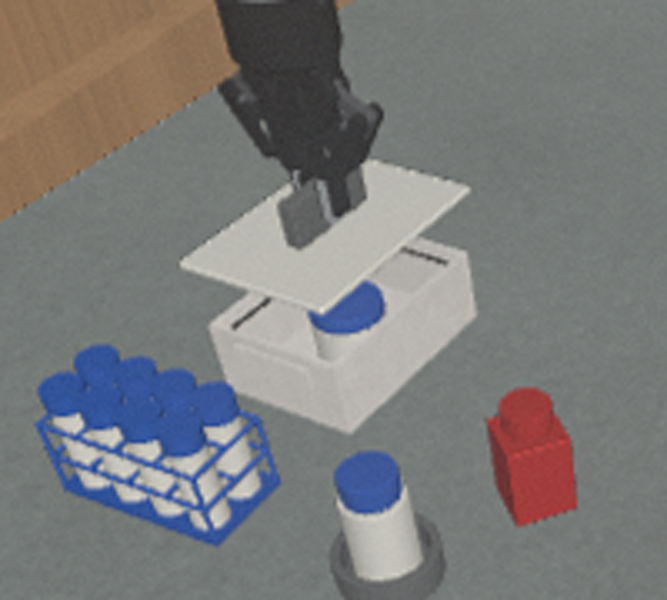

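View pics/j2.png

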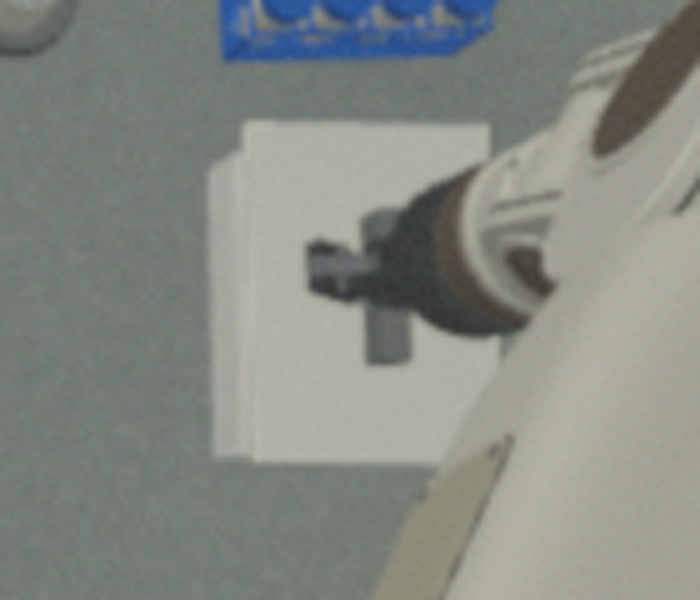

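Run:
```python
from h import *
def U(p,k,o): return (o[0]+(p[0]+.5)/k-.5,o[1]+(p[1]+.5)/k-.5)
z=.1204
P=[onz('top',*U(p,5,(380,160)),z)[:2] for p in((243,120),(490,123),(255,463))]
print(np.round(P,4),'c',((P[1]+P[2])/2).round(4))
k=667/200
P=[onz('scene',*U(p,k,(120,40)),z)[:2] for p in((180,265),(378,159),(471,188),(318,312))]
print(np.round(P,4),'c',np.mean(P,0).round(4), np.linalg.norm(np.roll(P,-1,0)-P,axis=1))
```

```text
[[ 0.5811 -0.2589]
 [ 0.58   -0.3919]
 [ 0.3985 -0.2579]] c [ 0.4892 -0.3249]
[[ 0.5773 -0.388 ]
 [ 0.3915 -0.349 ]
 [ 0.3968 -0.2568]
 [ 0.5802 -0.2612]] c [ 0.4864 -0.3138] [0.18988114 0.09242315 0.18341104 0.12673918]
```

Call:
carry_out(
  moves=[
    [-0.014,-0.01,0.08,0,-1],
    [-0.014,-0.01,0.18,0,-1],
    [-0.014,-0.01,0.28,0,-1],
    [-0.014,-0.01,0.36,0,-1],
    [-0.014,-0.01,0.42,0,-1],
    [-0.014,-0.01,0.46,0,-1],
    [-0.014,-0.01,0.48,0,-1],
    [-0.014,-0.01,0.48,0,-1],
  ],
)

```text
clock: 34.05
eef_pos: [0.4867, -0.3271, 0.1046]
tool_rot: [0.712, 0.702, -0.0, -0.0]
ft_force: [-0.2, 0.7, -1.1]
grip_width: 0.0133
```

```bash
python3 -c "
from h import *
to(.4862,-.3263,.0997,89.2)
im=imaging.camera('scene')[:,:,::-1]
cv2.imwrite('pics/k1.png',cv2.resize(im[40:220,120:320],(667,600),interpolation=cv2.INTER_CUBIC))
"
```

```text
t 34.05 tcp [ 0.4867 -0.3271  0.1046] head 89.24 tilt 0.02 w 0.0133 F [-0.19  0.7  -1.05] q [-34.  29.  -0.  60.   0. -33.]
shift [ 0.008 -0.005  0.049] roll 0.0
```

View pics/k1.png

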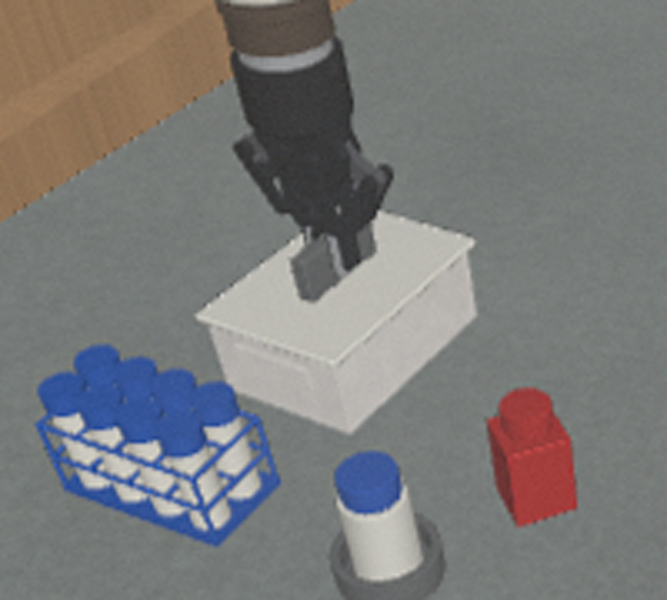

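Call:
carry_out(
  moves=[
    [0,0,0.02,0,-1],
    [0,0,0.035,0,-1],
    [0,0,0.05,0,-1],
    [0,0,0.06,0,-1],
    [0,0,0.065,0,-1],
    [0,0,0.065,0,-1],
  ],
)

```text
clock: 34.7
eef_pos: [0.4868, -0.3272, 0.0995]
tool_rot: [0.712, 0.702, 0.0, 0.0]
ft_force: [-2.1, 1.0, 4.3]
grip_width: 0.0132
```

```bash
python3 -c "
from h import *
st()
im=imaging.camera('scene')[:,:,::-1]
cv2.imwrite('pics/k2.png',cv2.resize(im[40:220,120:320],(667,600),interpolation=cv2.INTER_CUBIC))
"
```

```text
t 34.7 tcp [ 0.4868 -0.3272  0.0995] head 89.24 tilt 0.05 w 0.0132 F [-2.08  1.03  4.28] q [-34.  30.  -1.  60.  -0. -33.]
```

View pics/k2.png

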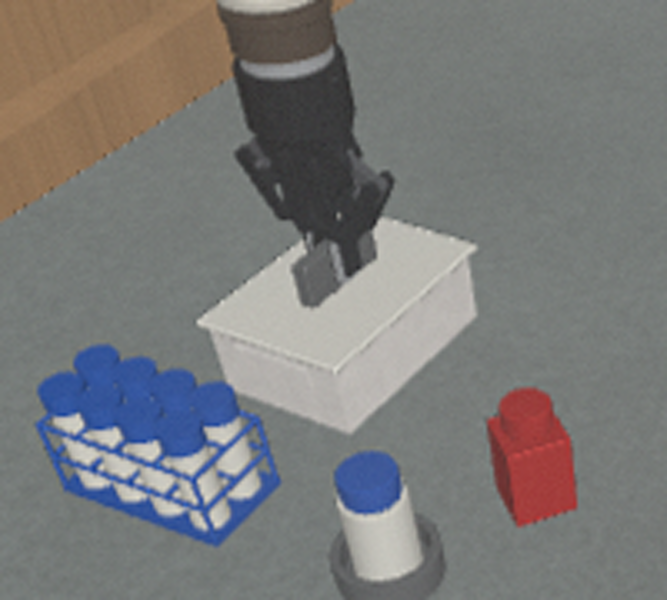

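Seated at the expected height with contact force. Release and retreat.

Call:
carry_out(
  moves=[
    [0,0,0,0,-0.6],
    [0,0,0,0,-0.3],
    [0,0,0,0,0.2],
    [0,0,0,0,0.4],
    [0,0,0,0,0.4],
    [0,0,-0.1,0,0.4],
    [0,0,-0.3,0,0.4],
    [0,0,-0.6,0,0.4],
    [0,0,-0.9,0,0.4],
    [0,0,-1,0,0.4],
    [0,0,-1,0,0.4],
  ],
)

```text
clock: 35.85
eef_pos: [0.4879, -0.3279, 0.2008]
tool_rot: [0.712, 0.702, 0.001, 0.002]
ft_force: [0.0, 0.5, -0.1]
grip_width: 0.0599
```

Call:
carry_out(
  moves=[
    [0.2,-0.2,0,0,0.4],
    [0.5,-0.5,0,0,0.4],
    [0.9,-0.8,0,0,0.4],
    [1,-1,0,0,0.4],
  ],
)

```text
clock: 36.25
eef_pos: [0.3844, -0.2221, 0.1961]
tool_rot: [0.711, 0.703, -0.0, -0.003]
ft_force: [0.7, -0.0, 1.0]
grip_width: 0.0597
```

Call:
carry_out(
  moves=[
    [0.2,-0.3,0,0,0.4],
    [0.5,-0.6,0,0,0.4],
    [0.9,-0.9,0,0,0.4],
    [1,-1,0,0,0.4],
    [1,-1,0,0,0.4],
    [1,-1,0,0,0.4],
  ],
)

```text
clock: 36.85
eef_pos: [0.2902, -0.125, 0.1982]
tool_rot: [0.712, 0.703, 0.0, 0.001]
ft_force: [-0.0, -0.5, -0.1]
grip_width: 0.0596
```

```bash
python3 -c "
from h import *
st()
a=imaging.camera('scene')[:,:,::-1]; cv2.imwrite('pics/l1.png',cv2.resize(a[70:310,120:540],(798,456),interpolation=cv2.INTER_CUBIC))
b=imaging.camera('top')[:,:,::-1]; cv2.imwrite('pics/l2.png',cv2.resize(b[130:290,180:500],(800,400),interpolation=cv2.INTER_CUBIC))
cv2.imwrite('pics/l3.png',cv2.resize(a[95:180,170:270],(700,595),interpolation=cv2.INTER_CUBIC))
cv2.imwrite('pics/l4.png',cv2.resize(b[180:260,405:485],(600,600),interpolation=cv2.INTER_CUBIC))
"
```

```text
t 36.85 tcp [ 0.2902 -0.125   0.1982] head 89.27 tilt 0.07 w 0.0596 F [-0.04 -0.52 -0.14] q [-23.  -5. -29.  66.  -0. -23.]
```

View pics/l1.png

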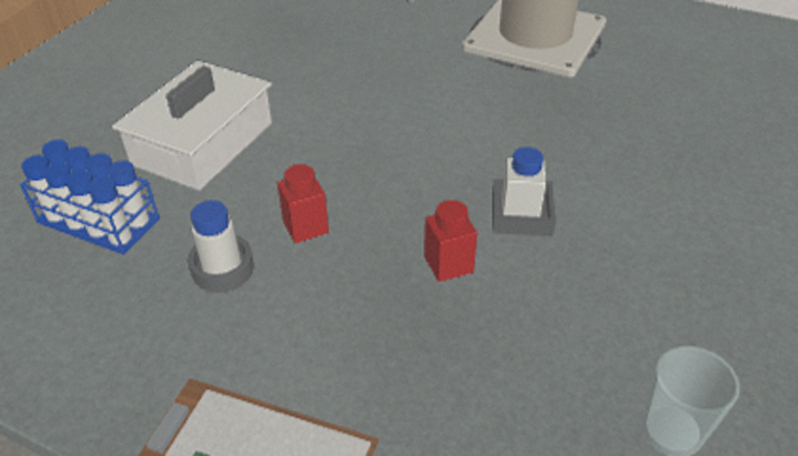

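View pics/l2.png

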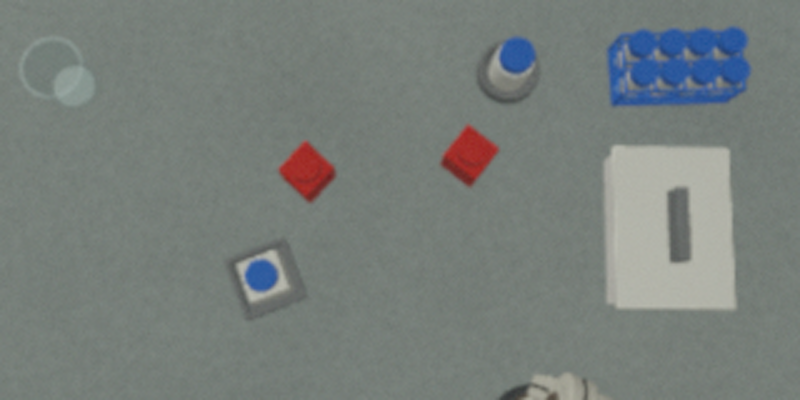

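View pics/l3.png

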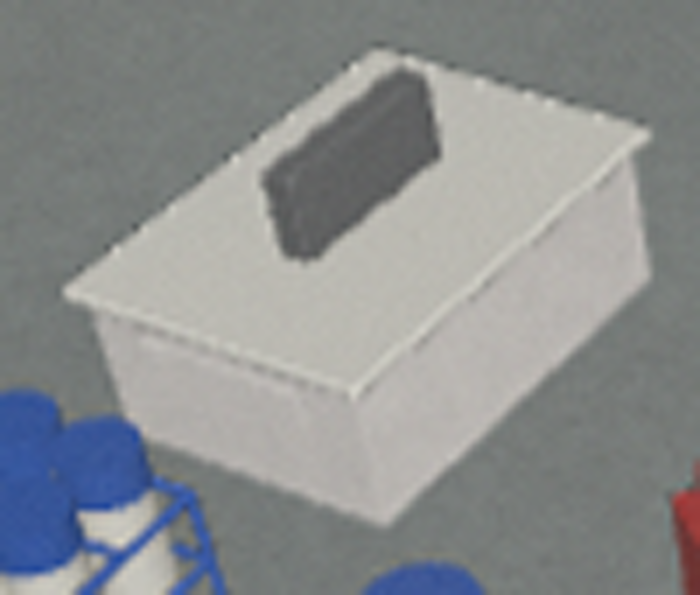

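View pics/l4.png

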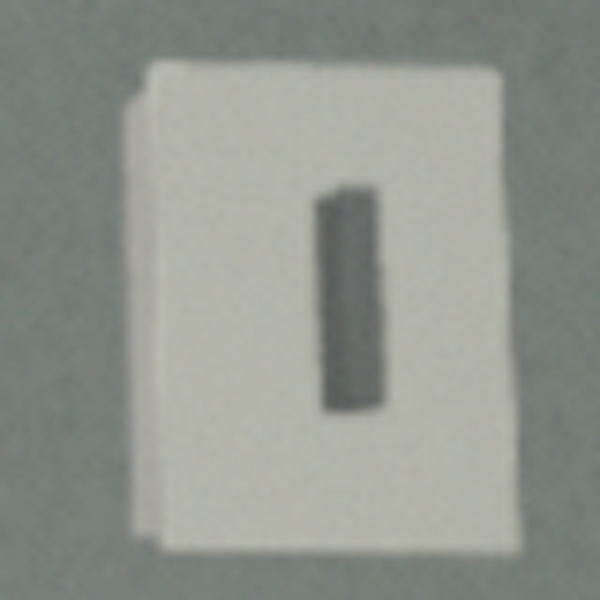

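Run:
```python
from h import *
def U(p,k,o): return (o[0]+(p[0]+.5)/k-.5,o[1]+(p[1]+.5)/k-.5)
for cam,pts,k,o in(('top',[(147,62),(500,68),(521,552),(162,551)],7.5,(405,180)),('scene',[(378,47),(652,133),(352,395),(64,292)],7,(170,95))):
    P=np.array([onz(cam,*U(p,k,o),.068)[:2] for p in pts]); e=np.roll(P,-1,0)-P
    print(cam,P.mean(0).round(4),np.linalg.norm(e,axis=1).round(4),np.degrees(np.arctan2(e[:,1],e[:,0])).round(1))
t=cv2.cvtColor(imaging.camera('top'),cv2.COLOR_RGB2HSV); s=cv2.cvtColor(imaging.camera('scene'),cv2.COLOR_RGB2HSV)
for n,h in(('top',t),('scene',s)):
    c,l,st_,ce=cv2.connectedComponentsWithStats(cv2.inRange(h,(105,150,60),(125,255,255)))
    for i in range(1,c):
        if st_[i,4]>60: print(n,st_[i],ce[i].round(1),onz(n,*ce[i],.094 if n=='top' else .089).round(4))
a=cv2.imread('pics/top0.png')[130:185,180:240].astype(int); b=imaging.camera('top')[130:185,180:240,::-1].astype(int)
print('beaker diff',abs(a-b).mean()); st()
```

```text
top [ 0.488  -0.3261] [0.1329 0.1802 0.1314 0.182 ] [-90.8 179.1  90.   -0.5]
scene [ 0.4864 -0.3258] [0.1336 0.1811 0.1304 0.1831] [ 87.9  -1.  -91.2 179.9]
top [431 142  48  22 738] [455.  152.3] [ 0.676  -0.3444  0.094 ]
top [424 145  52  27 221] [442.7 165.7] [ 0.6374 -0.3082  0.094 ]
top [381 146  13  13 129] [386.5 151.7] [ 0.6771 -0.1526  0.094 ]
top [279 235  11  11  99] [283.9 239.8] [0.4307 0.1286 0.094 ]
scene [ 567    0   64   82 1032] [598.   41.7] [-0.4088  0.5188  0.089 ]
scene [ 131  144   73   59 1376] [162.5 166.1] [ 0.6982 -0.3225  0.089 ]
scene [391 148  14  14 161] [397.7 154.5] [0.4329 0.13   0.089 ]
scene [221 176  19  18 218] [230.  184.9] [ 0.6822 -0.1503  0.089 ]
beaker diff 1.564141414141414
t 37.1 tcp [ 0.2901 -0.1252  0.1982] head 89.19 tilt 0.02 w 0.0595 F [0.58 0.37 0.4 ] q [-23.  -5. -29.  66.  -0. -23.]
```

```bash
python3 -c "
from h import *
print(order.job_done())"
```

```text
the job is handed in; nothing more can be done
None
```

I put the jar in the round holder, the bottle in the square holder (turned about 14° to match it) and the pot in the tub. The lid went on last, everything was released, and I handed the job in at about 37 s of the 112 s. No verdict was reported.

**Seating:** each container met its holder's floor within about 0.1 mm of the expected height. The lid met the rim within 0.2 mm of its seated height.

**Final camera checks:**
- **Lid:** centred over the tub to within about 2 mm, turned by less than about 1° and flat.
- **Jar:** cap within about 1 mm (top camera) to 5 mm (scene camera) of the holder's centre; the limit is 14 mm.
- **Bottle:** cap within about 1 mm (top camera) to 2 mm (scene camera) of the holder's centre; the limit is 16 mm.
- **Pot:** standing near the tub's centre in the last picture before the lid went on; it could not be checked after that.
- **Rack and beaker:** no visible shift in either view.
- **Gripper:** open and clear of everything.

No check failed. The two cameras disagreed by 2 to 5 mm on some positions, which is well inside the clearances.

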